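Find the thread gauge leaf that fits the press screw

ROBOT

A 6-joint arm with a two-finger parallel gripper is mounted at the origin on the work surface. World frame = base frame: x ahead of the robot, y to its left, z up, the work surface at z = 0. Lengths are in m, angles in degrees, forces in N, time in s.
With the tool pointing down it reaches from about 0.4 to 0.825 m from the base axis. Payload 7 kg.
Tool frame: the origin (TCP) lies at the very end of the fingers, on their centre line; the grasp point (between the pads) lies 19 mm behind it (ctrl.pinch_z is the distance from the TCP to the grasp point, in m); z points along the fingers, x is the direction in which the jaws open and shut, and the axes are right-handed (so a half turn about z gives the same grasp; the last joint's range is limited). The gripper opens to 88 mm and grips with 3 to 60 N. Pads are 19 mm wide; open, the fingers measure 130 mm over their backs; the gripper's body (78 mm by 193 mm) begins 47 mm behind the grasp point.
Start: joints at [-57.004, 20.546, 0.682, 0, -70.136, -16.507], TCP at [0.192, -0.647, 0.193] pointing down, gripper open.
Joint ranges: [-176.03, 176.03], [-82.01, 121.73], [-58.28, 71.71], [-173.87, 95.51], [-174.79, -0.11], [-173.66, 173.66]. Speed limits (degrees/s): [136.94, 136.94, 172.46, 180, 180, 180].

INTERFACE

Orientations are given as [roll, pitch, yaw] about the fixed x, y, z axes, in that order (R = Rz(yaw) Ry(pitch) Rx(roll)).
In Python, from plant import ctrl gives the robot as it stands.
- The arm moves only by the tool carry_out, never from a script. Its argument "increments" is a list of rows, each a list of 7 numbers: the turn, a rotation vector about the world's x, y, z in degrees, then the shift along the world's x, y, z in mm, then the closure, from 0 (fully open) to 1 (shut). In form: [[ax, ay, az, dx, dy, dz, grip], ...]. A call has 1 to 20 rows; each row is the pose to reach, as a shift and turn from the pose commanded when the call began; what a row does not reach only later rows make up. A row lasts 1/8 s, in which the tool goes at most 62.5 mm and 10.7 degrees, less where a joint would pass 70% of its speed; a pose out of reach is approached as far as the arm can. A call with a gripper value outside its range is refused whole. The fingers move at their own pace and stop on an object; the grip force is fixed at half the most. Time passes only in rows, so rows that repeat a pose let the fingers close. It gives the time, the measured TCP pose, the force and the opening at its end, in the units of the state.
- ctrl.get_obs(): the state, without advancing time (a new reading comes with each control period).
- ctrl.snapshot(name): name is "side" or "top" or "wrist"; returns a dict with "pixels" (480x640x3 uint8, blue, green, red), "intrinsics" (3x3 intrinsics, pixels), "rvec" (rotation vector, rad) and "tvec" (3), from world to camera coordinates, as OpenCV has them; the wrist camera has in their place "hand_eye" (4x4, takes a point from camera to tool coordinates, whose origin is the TCP and whose axes are the tool frame's). Camera axes: x right, y down, z forward; pixel columns grow to the right and rows downward; lengths in m; the calibration is good to about 2 mm. A picture is of the moment at which its call begins: read the wrist's pose just before it. There is no depth.
- ctrl.close_job(): hands the job in, once; it reports no verdict.
Trained networks look in a picture, given as the dict that the camera call returned (one of the last four; its "shot" number tells which), for a name from the list of things; names that differ only in an ending like _2 or _b are one class to them, and where a whole thing is asked for, a point or a joint stands for the part that bears it (a point fixed in the world has none). Each returns a list of dicts, best first, with "confidence" (0 to 1); they miss things now and then, are a little off and sometimes report something else, mostly with a low value. They report only what shows in the picture. A call takes as long as a camera call. They do not tell look-alikes from the thing itself.
- ctrl.search_frame(picture, label): "centre" ([x, y, z] in m, in world coordinates, good to about 4 mm: the middle of the surface that is visible of it).
- ctrl.outline_of(picture, label): "pixels" (480x640 bool, what is visible of it).
The state is a dict: "clock": time; "joint_pos": joint angles; "qvel": joint speeds; "tau": joint torques, N m; "tool_pos": TCP position; "orientation": TCP orientation; "force": force on the tool from outside, world axes, zero at the start; "moment": the same for the moment, N m; "opening": finger opening in m.
Only numpy, scipy, OpenCV 4.12 (cv2) and the standard library are available. Lean on these libraries where they do the work, as an engineer would, in place of code of your own. Each camera call takes 0.05 s, during which the arm holds its last target. There are 200 camera calls.

TASK

Find which of the three sprung comb leaves in the wooden rack fits the thread of the screw lying under the guides of the cradle: lower a leaf between the guides onto the screw, slide it a little along the thread under light spring pressure, and see whether its teeth drop fully home. Put a leaf that does not fit back upright into a slot of the rack; leave the fitting one standing upright in the guides, fully meshed near the middle of the screw, and let go of it. Be gentle: do not press a leaf's spring to its end, do not shove the cradle, and leave the brass weight and the nodule where they are.

Things in the scene. Friction and masses are not known exactly. Their poses are not given: they have to be found in the camera images.
- cradle: fixed cradle: steel base plate 220 x 170 x 12 mm carrying three screws along its y. Origin on the bench below the middle of the screw to be gauged (the one under the guide jaws, at x = 0); z up. Two spare screws of the other pitches lie at x = +70 and +130 mm, crest tops 60 mm high; they are not part of the job
- crest (a point): top of the crests at the middle of the screw to be gauged, 60 mm above the bench; screw along y, 40 mm across the crests, thread 5.5 mm deep, threaded 50 mm or more each way. Its pitch (8, 10 or 13 mm) is not known, nor where its grooves lie along y: the screw is shifted by up to 7 mm, which this fixed point does not show
- guide_left (a point): top of the pair of guide jaws at cradle y = +46 mm, 94 mm above the bench. Jaws 12 mm long in y leave a slot 12.5 mm wide (x) centred on the screw's axis, open along y and upward, 64 to 94 mm above the bench, with lips flared to 26 mm at 108 mm. A leaf's blade end slides in it
- guide_right (a point): top of the pair of guide jaws at cradle y = -46 mm, 94 mm above the bench. Jaws 12 mm long in y leave a slot 12.5 mm wide (x) centred on the screw's axis, open along y and upward, 64 to 94 mm above the bench, with lips flared to 26 mm at 108 mm. A leaf's blade end slides in it
- rack: fixed wooden gauge rack 230 x 130 mm, origin on the bench at its middle, z up. Floor 12 mm above the bench. Slots at x = -75, 0, +75 mm, each of two pairs of posts at y = -46 and +46 mm with a gap of 13.5 mm (x), tops 46 mm above the bench. Each leaf stands in a slot, blade along y, tooth tips on the floor
- leaf_a_grip (a point): one of three sprung comb gauge leaves, alike but for tooth pitch (8, 10, 13 mm, not known which is which). Point: centre of its black handle block, 14 (x) x 26 (y) x 32 mm tall, gripped from above across the 14 mm. Below hangs a steel blade 8 mm thick (x), 110 long (y): top edge 32, tooth roots 67, tooth tips 72 mm below this point, spring relaxed. Handle 60 g, blade 40 g, roughly
- leaf_b_grip (a point): the second leaf, point and sizes as for leaf_a_grip. z up, y along the blade. The teeth, 5 mm tall, point down in the middle 62 mm of the blade (fewer on some leaves); the plain blade ends beyond them run in the guides or stand between the rack's posts
- leaf_c_grip (a point): the third leaf, point and sizes as for leaf_a_grip. Handle point heights above the bench: 84 mm standing in the rack; 127 mm released in the guides and fully meshed; about 132 mm on mere crests, not meshed
- leaf_a_plunger (a joint): how far (m) leaf_a's blade is pushed up into its handle: 0 relaxed, 0.014 at the hard stop. Spring force 1.8 N to start, then 0.6 N per mm (5.4 N at 6 mm). Over 0.012 is pressing it to its end
- leaf_b_plunger (a joint): how far (m) leaf_b's blade is pushed up into its handle: 0 relaxed, 0.014 at the hard stop. Spring force 1.8 N to start, then 0.6 N per mm (5.4 N at 6 mm). Over 0.012 is pressing it to its end
- leaf_c_plunger (a joint): how far (m) leaf_c's blade is pushed up into its handle: 0 relaxed, 0.014 at the hard stop. Spring force 1.8 N to start, then 0.6 N per mm (5.4 N at 6 mm). Over 0.012 is pressing it to its end
- weight: loose brass calibration weight, 40 mm across, 64 mm tall, origin under its centre; bystander
- nodule: loose dark mineral nodule, 54 mm across, 41 mm tall, origin under its centre; bystander
Mind the look-alikes: they are no part of the job. What is shaped like the part that bears leaf_a_grip but red is not meant.

How it is judged:
By the outcome, as a careful person would: the job done as asked, in the order asked, and still so for the second after the job is handed in, with the robot touching nothing.
It also fails if it takes over 72 s, if anything falls off the work surface, if the arm or the gripper's body presses on something with over 40 N, if the wrist force passes 120 N, or if a joint passes its speed limit or range.

## Working session

There is one attempt and no reset: what is moved stays moved. The work goes in short steps, Python scripts to look and compute and a tool call to move; the robot and the scene stay as the last step left them, time stands still between calls to the robot, and variables do not carry over. Pictures are saved under pics/ and viewed, about 8 in all and at most 12, crops included, and the job is handed in when it is done.

Besides the shell and the picture viewer there is one more tool, called after ">>>" as name(argument=value, ...), one argument or row to a line, values as JSON. carry_out: Moves the arm, as the interface text tells. Its arguments: {"type":"object","properties":{"increments":{"type":"array"}},"required":["increments"]}

```bash
ls; mkdir -p pics; cat > h.py <<'E'
import numpy as np, cv2
from plant import ctrl
def shot(n, f=None):
    s=ctrl.snapshot(n)
    if f: cv2.imwrite('pics/'+f,s['pixels'])
    return s
def Rt(s, obs=None):
    if 'rvec' in s:
        return cv2.Rodrigues(np.array(s['rvec'],float))[0], np.array(s['tvec'],float).ravel()
    from scipy.spatial.transform import Rotation as R
    T=np.eye(4);T[:3,:3]=R.from_euler('xyz',obs['orientation'],degrees=True).as_matrix();T[:3,3]=obs['tool_pos']
    M=np.linalg.inv(T@np.array(s['hand_eye']));return M[:3,:3],M[:3,3]
def proj(s,p,obs=None):
    R,t=Rt(s,obs);q=(np.atleast_2d(p)@R.T+t)@np.array(s['intrinsics']).T;return q[:,:2]/q[:,2:]
def unproj(s,uv,z,obs=None):
    R,t=Rt(s,obs);uv=np.atleast_2d(uv)
    d=np.c_[uv,np.ones(len(uv))]@np.linalg.inv(np.array(s['intrinsics'])).T@R;c=-R.T@t
    return c+d*((z-c[2])/d[:,2])[:,None]
E
python3 - <<'E'
from h import *
o=ctrl.get_obs();print(o['clock'],o['tool_pos'],o['orientation'],o['opening'],o['force'])
ims=[]
for n in ('top','side'):
    s=shot(n);ims.append(s['pixels'])
    for l in ('leaf_a_grip','rack','cradle','weight','nodule'):
        for d in ctrl.search_frame(s,l)[:5]:
            print(n,l,np.round(d['centre'],3),round(d['confidence'],2),np.round(proj(s,d['centre'])[0]))
    cv2.imwrite(f'pics/{n}0.png',s['pixels'])
E
```

```text
pics
0.0 [ 0.19143066 -0.64672001  0.19181771] [-1.79992443e+02 -9.51639471e-02  1.06484172e+02] 0.08781194247619047 [-0.05167502 -0.57616544  0.16521545]
top leaf_a_grip [ 0.471 -0.405  0.039] 0.8 [490. 275.]
top leaf_a_grip [ 0.454 -0.236  0.052] 0.59 [400. 284.]
top leaf_a_grip [ 0.529 -0.218  0.054] 0.57 [389. 243.]
top rack [ 0.512 -0.227  0.016] 0.94 [392. 256.]
top cradle [0.54  0.222 0.01 ] 0.58 [160. 244.]
top weight [0.45  0.017 0.046] 0.94 [263. 288.]
top nodule [ 0.569 -0.015  0.04 ] 0.69 [281. 225.]
side leaf_a_grip [ 0.466 -0.4    0.036] 0.77 [410. 201.]
side leaf_a_grip [ 0.451 -0.23   0.055] 0.72 [388. 226.]
side leaf_a_grip [ 0.45  -0.217  0.046] 0.43 [386. 232.]
side cradle [0.498 0.276 0.008] 0.8 [227. 383.]
side weight [0.449 0.03  0.041] 0.82 [332. 293.]
side nodule [0.563 0.001 0.032] 0.88 [289. 270.]
```

View pics/top0.png

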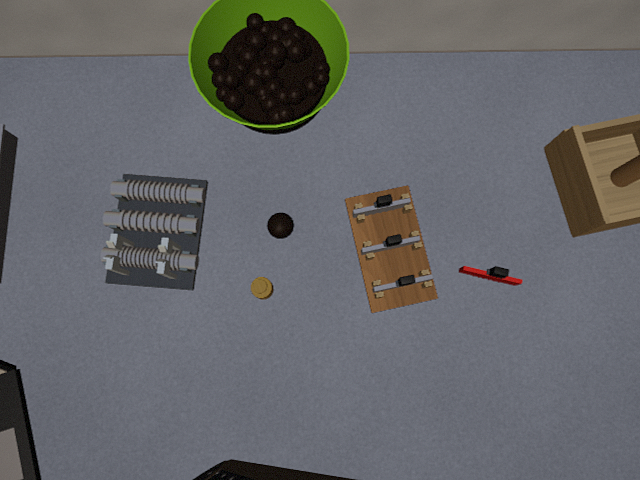

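View pics/side0.png

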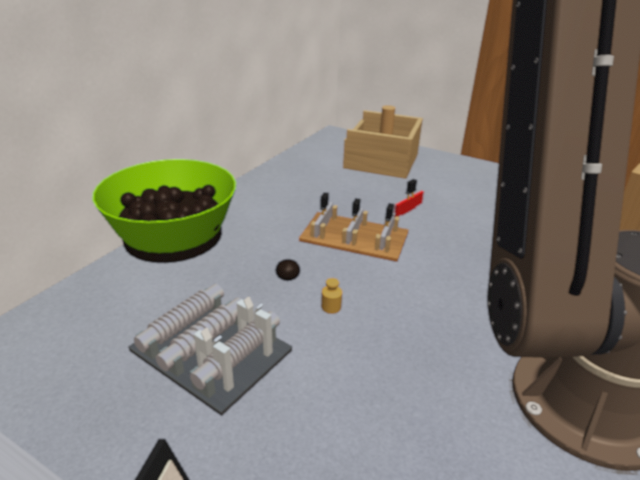

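The leaves stand in the rack at (384,201), (393,241) and (405,281) in the top view. The possible confusion is the red look-alike at (497,272), which lies loose off the rack and is ruled out. The guide screw is the nearest one at (150,258), the weight is at (262,288) and the nodule at (280,225).

```bash
python3 - <<'E'
from h import *
s=shot('top')
m=ctrl.outline_of(s,'rack')[0]['pixels'].astype(np.uint8)
r=cv2.minAreaRect(cv2.findNonZero(m));print(r);print('rack corners',unproj(s,cv2.boxPoints(r),.012).round(4))
print('leaf',unproj(s,[[405,281],[393,241],[384,201]],.1).round(4))
print('plate',unproj(s,[[120,175],[208,180],[194,290],[106,283]],.012).round(4))
print(np.array(shot('wrist')['hand_eye']).round(3), s['intrinsics'])
cv2.imwrite('pics/crad0.png',cv2.resize(s['pixels'][165:300,95:215],None,fx=5,fy=5,interpolation=cv2.INTER_CUBIC))
E
```

```text
((154.89999389648438, 231.20001220703125), (93.76235961914062, 115.8240966796875), 8.130102157592773)
rack corners [[0.4681 0.3314 0.012 ]
 [0.6982 0.3164 0.012 ]
 [0.6684 0.1293 0.012 ]
 [0.441  0.1527 0.012 ]]
leaf [[ 0.454  -0.2367  0.1   ]
 [ 0.5249 -0.2186  0.1   ]
 [ 0.5981 -0.2053  0.1   ]]
plate [[0.6818 0.3086 0.012 ]
 [0.6695 0.1324 0.012 ]
 [0.4508 0.1514 0.012 ]
 [0.4659 0.3204 0.012 ]]
[[ 1.     0.     0.    -0.001]
 [-0.     0.97   0.244 -0.066]
 [ 0.    -0.244  0.97  -0.192]
 [ 0.     0.     0.     1.   ]] [[505.56714038   0.         321.04764858]
 [  0.         505.56714038 236.28036283]
 [  0.           0.           1.        ]]
```

>>> carry_out(
  increments=[
    [0,0,0,0,0,60,0],
    [0,0,0,0,0,110,0],
    [0,0,-10,50,60,150,0],
    [0,0,-20,100,120,150,0],
    [0,0,-30,150,170,150,0],
    [0,0,-40,200,230,150,0],
    [0,0,-50,250,290,150,0],
    [0,0,-60,280,350,150,0],
    [0,0,-70,300,400,150,0],
    [0,0,-80,300,420,150,0],
    [0,0,-90,300,420,150,0],
    [0,0,-92,300,420,150,0],
    [0,0,-92,300,420,150,0],
    [0,0,-92,300,420,150,0],
  ],
)

```text
clock: 2.5
tool_pos: [0.4913, -0.2276, 0.3428]
orientation: [180.0, -0.0, 14.5]
force: [0.3, 0.5, -0.1]
opening: 0.0878
```

```bash
python3 - <<'E'
from h import *
o=ctrl.get_obs();s=shot('wrist','w1.png')
for l in ('leaf_a_grip','rack'):
    for d in ctrl.search_frame(s,l)[:4]: print(l,np.round(d['centre'],4),round(d['confidence'],2),proj(s,d['centre'],o).round())
    for d in ctrl.outline_of(s,l)[:4]:
        m=d['pixels'].astype(np.uint8);r=cv2.minAreaRect(cv2.findNonZero(m));print(l,round(d['confidence'],2),m.sum(),cv2.boxPoints(r).round().tolist())
E
```

```text
leaf_a_grip [ 0.4523 -0.2303  0.0516] 0.75 [[289. 194.]]
leaf_a_grip 0.77 313 [[253.0, 340.0], [289.0, 274.0], [301.0, 280.0], [265.0, 347.0]]
leaf_a_grip 0.69 662 [[281.0, 242.0], [284.0, 161.0], [296.0, 161.0], [293.0, 242.0]]
rack [ 0.523  -0.2193  0.0125] 0.96 [[340. 196.]]
rack 0.77 11300 [[261.0, 240.0], [266.0, 151.0], [427.0, 159.0], [423.0, 248.0]]
```

View pics/w1.png

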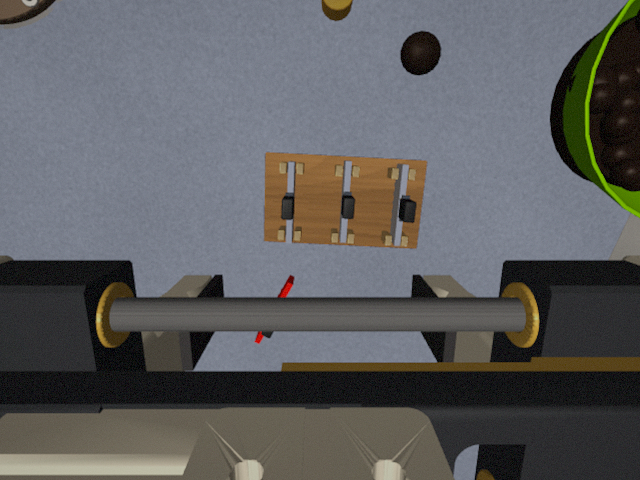

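The wrist view shows three black handles in the rack at (288,207), (348,207) and (407,210). The red look-alike at (275,310) is outside the rack.

```bash
python3 - <<'E'
from h import *
o=ctrl.get_obs();s=shot('wrist')
im=s['pixels'].astype(int);mx=im.max(2)
m=((mx<60)).astype(np.uint8);m[:150]=0;m[250:]=0;m[:,:262]=0;m[:,430:]=0
n,lab,st,ce=cv2.connectedComponentsWithStats(m)
for i in range(1,n):
    if st[i,4]>60:
        x,y,w,h,a=st[i];print(st[i],ce[i], 'top-z', unproj(s,[ce[i]],.09,o).round(4))
m=ctrl.outline_of(s,'rack')[0]['pixels'].astype(np.uint8)
r=cv2.minAreaRect(cv2.findNonZero(m));p=unproj(s,cv2.boxPoints(r),.012,o);print(p.round(4),p.mean(0),np.degrees(np.arctan2(p[2,1]-p[1,1],p[2,0]-p[1,0])),np.linalg.norm(np.diff(p,axis=0),axis=1))
cv2.imwrite('pics/w1c.png',cv2.resize(s['pixels'][145:255,255:435],None,fx=4.4,fy=4.4,interpolation=cv2.INTER_CUBIC))
t=ctrl.snapshot('side');R,T=Rt(t);print('side cam',(-R.T@T).round(3),'fwd',R[2].round(3),t['intrinsics'][0][0])
R,T=Rt(s,o);print('wrist cam',(-R.T@T).round(3),R[2].round(3),s['intrinsics'])
E
```

```text
[282 193  12  26 249] [287.89959839 207.3935743 ] top-z [[ 0.4567 -0.2418  0.09  ]]
[341 195  14  24 270] [347.47777778 206.53703704] top-z [[ 0.528  -0.2223  0.09  ]]
[399 196  17  26 347] [406.80403458 209.67723343] top-z [[ 0.6004 -0.2076  0.09  ]]
[[ 0.4266 -0.3133  0.012 ]
 [ 0.4049 -0.1858  0.012 ]
 [ 0.6265 -0.1394  0.012 ]
 [ 0.6622 -0.2646  0.012 ]] [ 0.53006575 -0.22577022  0.012     ] 11.815152250974801 [0.12934934 0.22643107 0.1301978 ]
side cam [0.108 0.684 0.632] fwd [ 0.423 -0.736 -0.529] 507.15872219230204
wrist cam [ 0.475 -0.165  0.534] [ 0.06  -0.238 -0.969] [[360.95614114   0.         317.12496766]
 [  0.         360.95614114 240.91453294]
 [  0.           0.           1.        ]]
```

View pics/w1c.png

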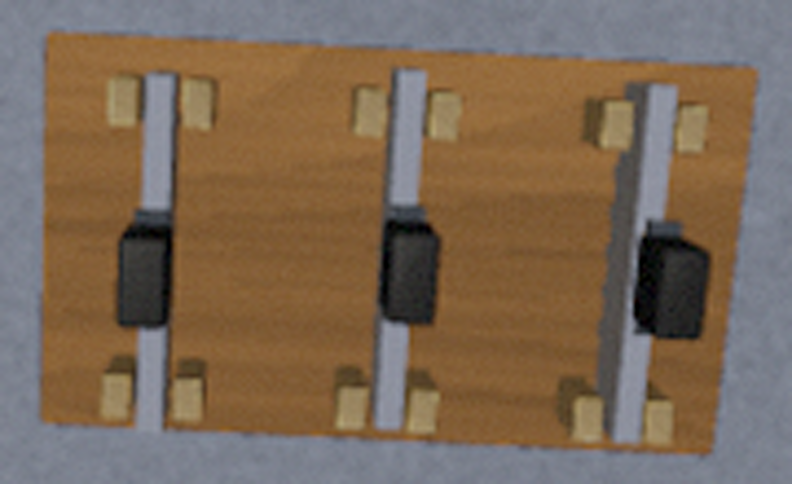

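>>> carry_out(
  increments=[
    [0,0,-1.5,-15,-5,-60,0.5],
    [0,0,-1.5,-35,-12,-120,0.5],
    [0,0,-1.5,-35,-12,-180,0.5],
    [0,0,-1.5,-35,-12,-180,0.5],
    [0,0,-1.5,-35,-12,-180,0.5],
  ],
)

```text
clock: 3.52
tool_pos: [0.4583, -0.2399, 0.1652]
orientation: [179.9, -0.1, 13.0]
force: [0.7, -0.0, 0.4]
opening: 0.046
```

```bash
python3 - <<'E'
from h import *
o=ctrl.get_obs();s=shot('wrist','w2.png');print(o['tool_pos'],o['opening'])
for p in ([.456,-.240,.1],[.456,-.24,.084]): print(proj(s,p,o).round(1))
E
```

```text
[ 0.4582618  -0.23985859  0.1651554 ] 0.045975759520089414
[[314.5 239.9]]
[[314.7 234.8]]
```

View pics/w2.png

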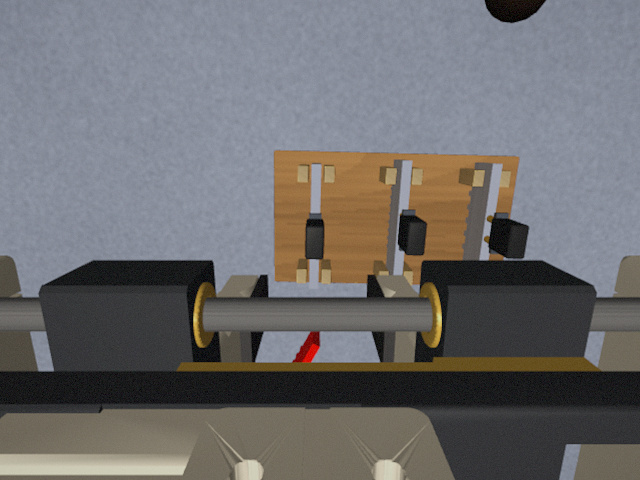

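The near leaf's handle is at (315,238), where I predicted it. The other two leaves show their teeth obliquely, so I'll enlarge that region before gripping.

```bash
python3 -c "
import cv2;im=cv2.imread('pics/w2.png')
cv2.imwrite('pics/w2c.png',cv2.resize(im[150:270,380:520],None,fx=5,fy=5,interpolation=cv2.INTER_CUBIC))"
```

```text
(no output)
```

View pics/w2c.png

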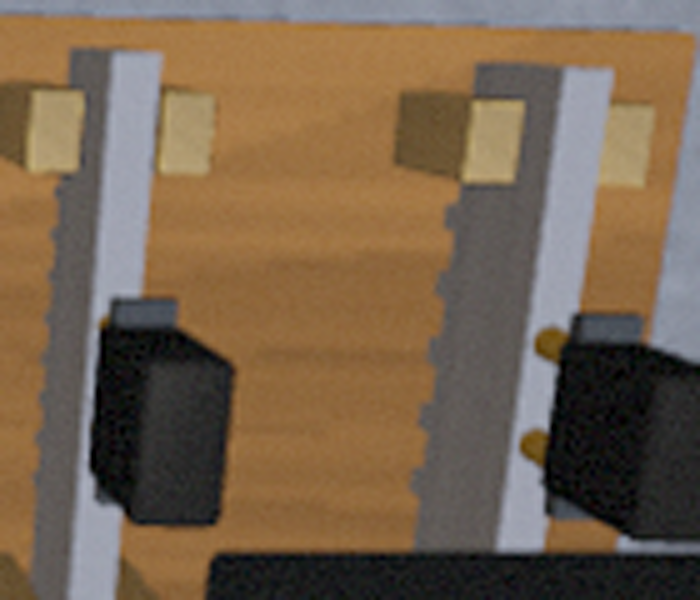

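The tooth periods are about 66 px for the far leaf and 51 px for the middle leaf in the 5x crop, so roughly 13 mm and 10 mm. That leaves 8 mm for the near leaf. Next I'll measure the pitch of the guide screw.

```bash
python3 - <<'E'
from h import *
im0=cv2.imread('pics/top0.png');s=shot('top')
g=cv2.cvtColor(im0,cv2.COLOR_BGR2GRAY).astype(np.float32)
yaw=np.radians(-4);ex=np.array([np.cos(yaw),np.sin(yaw)]);ey=np.array([-ex[1],ex[0]])
C=np.array([.5670,.2282])  # plate centre, z .012
# spares at +70,+130 from guide screw; rough guide-screw px row 258 col 150
P0=unproj(s,[[152,258]],.06)[0,:2];print('P0',P0)
for k in (0,70,130):
    best=None
    for lat in np.arange(-8,9,2)*1e-3:
        n=np.arange(-.033,.0331,.0005)
        pts=np.array([[*(P0+ex*(k/1000+lat)+ey*t),.058] for t in n])
        uv=proj(s,pts).astype(np.float32)
        v=cv2.remap(g,uv[:,:1],uv[:,1:],cv2.INTER_LINEAR).ravel();v=v-np.polyval(np.polyfit(n,v,2),n)
        w=v*np.hanning(len(n))
        F={p:abs((w*np.exp(-2j*np.pi*n/(p*1e-3))).sum()) for p in (6,7,8,9,10,11,12,13,14,15)}
        if best is None or max(F.values())>max(best[1].values()): best=(lat,F)
    print(k,best[0],{p:int(x) for p,x in best[1].items()})
E
```

```text
P0 [0.50552594 0.21874911]
0 0.008 {6: 123, 7: 390, 8: 1032, 9: 608, 10: 150, 11: 12, 12: 3, 13: 12, 14: 21, 15: 29}
70 0.006 {6: 280, 7: 354, 8: 56, 9: 27, 10: 164, 11: 493, 12: 773, 13: 872, 14: 809, 15: 658}
130 0.008 {6: 13, 7: 33, 8: 135, 9: 702, 10: 1044, 11: 864, 12: 504, 13: 222, 14: 74, 15: 25}
```

View pics/crad0.png

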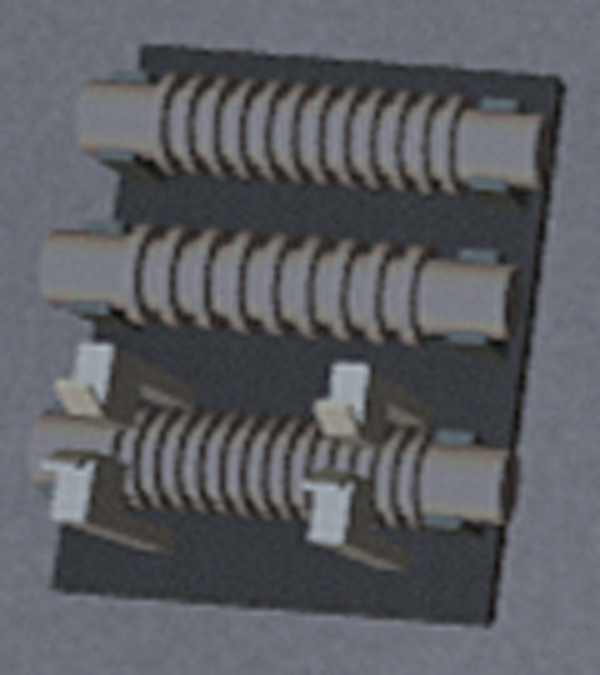

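The guide screw reads 8 mm and the spares 13 mm and 10 mm, so the near leaf should fit. I'll grip it and lift it.

>>> carry_out(
  increments=[
    [0,0,0,-2,0,-40,0.5],
    [0,0,0,-2,0,-75,0.5],
    [0,0,0,-2,0,-98,0.5],
    [0,0,0,-2,0,-98,0.5],
    [0,0,0,-2,0,-98,0.5],
    [0,0,0,-2,0,-98,1],
    [0,0,0,-2,0,-98,1],
    [0,0,0,-2,0,-98,1],
    [0,0,0,-2,0,-98,1],
    [0,0,0,-2,0,-98,1],
  ],
)

```text
clock: 4.88
tool_pos: [0.4547, -0.2393, 0.0649]
orientation: [180.0, -0.0, 13.0]
force: [-0.0, -0.0, 0.8]
opening: 0.0126
```

>>> carry_out(
  increments=[
    [0,0,0,0,0,20,1],
    [0,0,0,0,0,60,1],
    [0,0,0,0,0,120,1],
    [0,0,0,0,0,180,1],
    [0,0,0,5,20,240,1],
    [0,0,-2,10,70,265,1],
    [0,0,-4,15,130,265,1],
    [0,0,-6,20,190,265,1],
    [0,0,-8,25,250,265,1],
    [0,0,-10,30,310,265,1],
    [0,0,-12,35,360,265,1],
    [0,0,-14,40,410,265,1],
    [0,0,-17,45,445,265,1],
    [0,0,-17,45,459,265,1],
    [0,0,-17,45,459,265,1],
    [0,0,-17,45,459,265,1],
  ],
)

```text
clock: 6.88
tool_pos: [0.48, -0.1906, 0.2959]
orientation: [-175.1, -0.7, 1.4]
force: [-0.3, 0.4, -0.5]
opening: 0.0117
```

```bash
python3 - <<'E'
from h import *
o=ctrl.get_obs();s=shot('wrist','w3.png');print(o['tool_pos'],o['orientation'],o['opening'],o['force'])
t=shot('top')
print(unproj(t,[[111.4,251.4],[162.6,255.4]],.1).round(4))
cv2.imwrite('pics/w3c.png',cv2.resize(s['pixels'][60:300,150:470],None,fx=2.5,fy=2.5,interpolation=cv2.INTER_CUBIC))
E
```

```text
[ 0.47996064 -0.19056031  0.29591111] [-175.13622234   -0.74862142    1.43787029] 0.011746586734006604 [-0.34411044  0.42013231 -0.5221886 ]
[[0.5115 0.2773 0.1   ]
 [0.5034 0.1868 0.1   ]]
```

View pics/w3c.png

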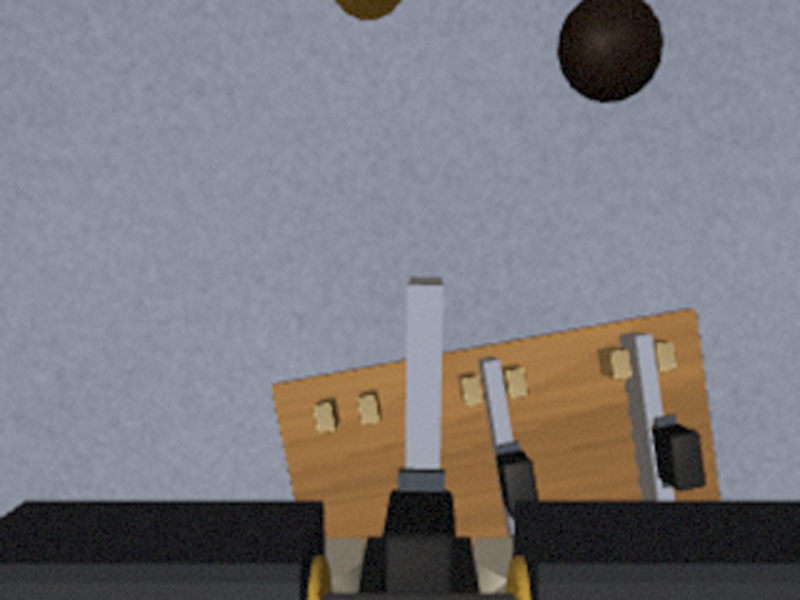

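The leaf is held upright at the centre of the picture, but the arm stopped short and slightly tilted. I'll check the joints.

```bash
python3 - <<'E'
from h import *
o=ctrl.get_obs();print(np.round(o['joint_pos'],1),np.round(o['qvel'],1),o['tool_pos'],o['orientation'],np.round(o['tau'],1))
E
```

```text
[  -4.1    3.4   -6.1   -5.   -80.3 -173.6] [ 0.2  0.   0.5 -0.1 -0.2 -0. ] [ 0.47996638 -0.19028389  0.2960297 ] [-175.12580043   -0.75640539    1.45907781] [ -0.3 -36.   30.9   7.1   0.   -0. ]
```

>>> carry_out(
  increments=[
    [0,0,0,0,0,0,1],
  ],
)

```text
clock: 7.1
tool_pos: [0.4803, -0.19, 0.2962]
orientation: [-175.1, -0.8, 1.5]
force: [-0.2, 0.3, -1.4]
opening: 0.0119
```

```bash
python3 - <<'E'
from h import *
o=ctrl.get_obs();print(np.round(o['joint_pos'],1),np.round(o['qvel'],1),o['tool_pos'],o['orientation'])
E
```

```text
[  -4.     3.4   -6.1   -5.   -80.3 -173.6] [ 0.1  0.   0.1  0.   0.  -0. ] [ 0.4803083  -0.19003015  0.29623102] [-175.11890374   -0.7794695     1.48317233]
```

Joint 6 is at its limit (yaw = q1 + q6 + 180). The leaf is symmetric, so I'll turn it by half a turn the other way. First I'll level the tool.

>>> carry_out(
  increments=[
    [-2.5,0.4,6,0,0,10,1],
    [-4.9,0.8,13,0,0,20,1],
    [-4.9,0.8,13,0,0,30,1],
    [-4.9,0.8,13,0,0,30,1],
  ],
)

```text
clock: 7.6
tool_pos: [0.4807, -0.1901, 0.3269]
orientation: [-179.8, 0.6, 14.4]
force: [-0.2, 0.5, -1.5]
opening: 0.0118
```

>>> carry_out(
  increments=[
    [0,0,10,0,10,0,1],
    [0,0,20,0,30,0,1],
    [0,0,30,0,60,0,1],
    [0,0,40,5,90,0,1],
    [0,0,50,10,120,0,1],
    [0,0,60,10,150,0,1],
    [0,0,70,15,180,0,1],
    [0,0,80,15,210,0,1],
    [0,0,90,20,240,0,1],
    [0,0,100,20,270,0,1],
    [0,0,110,25,300,0,1],
    [0,0,120,25,330,0,1],
    [0,0,130,25,360,0,1],
    [0,0,140,25,390,0,1],
    [0,0,150,25,410,0,1],
    [0,0,160,25,420,0,1],
    [0,0,161,25,420,0,1],
    [0,0,161,25,420,0,1],
  ],
)

```text
clock: 9.85
tool_pos: [0.5052, 0.2291, 0.3258]
orientation: [-179.8, 0.7, 175.2]
force: [-0.7, 0.2, -1.3]
opening: 0.0118
```

```bash
python3 - <<'E'
from h import *
o=ctrl.get_obs();s=shot('wrist','w4.png');print(o['tool_pos'],o['orientation'],o['opening'],np.round(o['joint_pos'],1))
cv2.imwrite('pics/w4c.png',cv2.resize(s['pixels'][40:290,160:480],None,fx=2.4,fy=2.4,interpolation=cv2.INTER_CUBIC))
E
```

```text
[0.50517765 0.22912707 0.32578741] [-179.84931053    0.69349557  175.19833202] 0.01181069988984424 [ 45.1   5.4  -2.3   0.6 -82.  -50. ]
```

View pics/w4c.png

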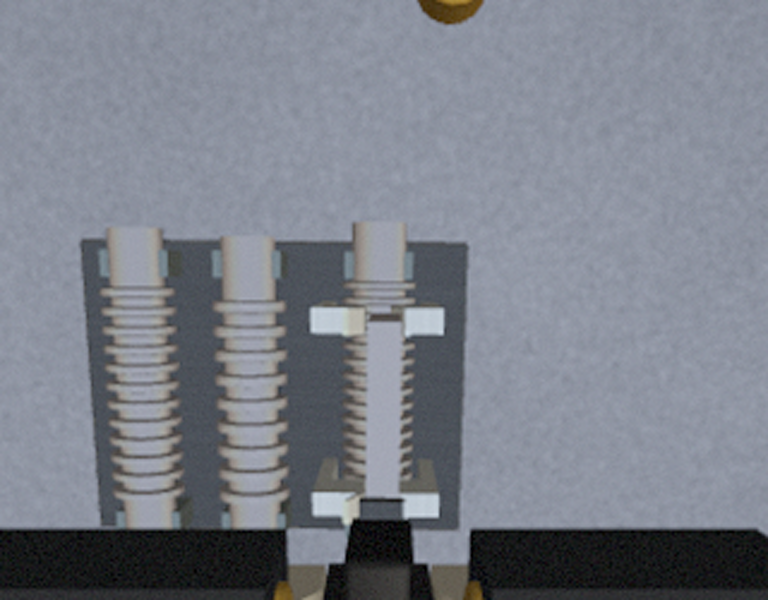

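The leaf hangs above the guide screw, with the jaw pairs at crop (374,320) and (372,503). I'll work out the offset from these.

```bash
python3 - <<'E'
from h import *
o=ctrl.get_obs();s=shot('wrist');g=s['pixels'].astype(int)
m=((g.min(2)>185)).astype(np.uint8)
n,lab,st,ce=cv2.connectedComponentsWithStats(m)
for i in range(1,n):
    if st[i,4]>40 and st[i,1]<280: print(st[i],ce[i].round(1))
a=unproj(s,[[315.8,173.3],[315,249.6]],.108,o);print(a.round(4),a.mean(0),np.degrees(np.arctan2(-(a[1]-a[0])[0],(a[1]-a[0])[1])),np.linalg.norm(a[1]-a[0]))
# plate corners from crop
c=np.array([[82,240],[467,243],[458,527],[103,525]])/2.4+[160,40]
print(unproj(s,c,.012,o).round(4))
E
```

```text
[290 169  16  10 138] [297.2 173. ]
[329 169  15  10 141] [336.2 173.4]
[291 246  15  12 113] [297.6 249.9]
[329 247  13   8 102] [335.1 250.5]
[[0.5055 0.1873 0.108 ]
 [0.5139 0.2753 0.108 ]] [0.50971004 0.23129095 0.108     ] -5.4300074107894645 0.08842872542336806
[[0.6679 0.135  0.012 ]
 [0.4517 0.1547 0.012 ]
 [0.4668 0.3208 0.012 ]
 [0.6829 0.3022 0.012 ]]
```

>>> carry_out(
  increments=[
    [0.2,0.7,-0.4,3,3,-50,1],
    [0.2,0.7,-0.4,3,3,-100,1],
    [0.2,0.7,-0.4,3,3,-150,1],
    [0.2,0.7,-0.4,3,3,-150,1],
    [0.2,0.7,-0.4,3,3,-150,1],
  ],
)

```text
clock: 10.58
tool_pos: [0.5095, 0.2331, 0.1782]
orientation: [179.9, 0.1, 175.0]
force: [-0.0, -0.7, -0.9]
opening: 0.012
```

```bash
python3 - <<'E'
from h import *
o=ctrl.get_obs();s=shot('wrist');print(o['tool_pos'],o['orientation'],o['opening'],o['force'])
g=s['pixels'];m=((g.min(2)>185)).astype(np.uint8)
n,lab,st,ce=cv2.connectedComponentsWithStats(m)
for i in range(1,n):
    if st[i,4]>40 and st[i,1]<280: print(st[i],ce[i].round(1))
cv2.imwrite('pics/w5c.png',cv2.resize(g[120:320,210:430],None,fx=3,fy=3,interpolation=cv2.INTER_CUBIC))
E
```

```text
[0.50949229 0.2330636  0.17820166] [1.79948368e+02 1.36312253e-01 1.75021526e+02] 0.011951609303423674 [-0.00350538 -0.66582224 -0.85106339]
[277 172  24  17 349] [288.1 179.2]
[337 172  23  17 343] [348.  179.2]
```

View pics/w5c.png

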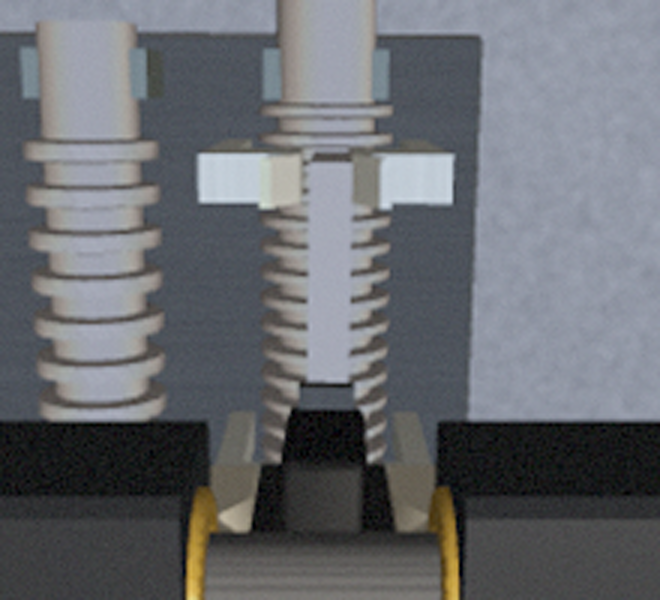

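The leaf is centred in the lips: jaw inner edges at px 301 and 337, blade centre at about 320. I'll lower it in stages and watch the force.

>>> carry_out(
  increments=[
    [0,0,-0.2,0.5,0,-15,1],
    [0,0,-0.2,0.5,0,-30,1],
    [0,0,-0.2,0.5,0,-45,1],
    [0,0,-0.2,0.5,0,-53,1],
    [0,0,-0.2,0.5,0,-53,1],
  ],
)

```text
clock: 11.25
tool_pos: [0.5083, 0.2323, 0.1221]
orientation: [-179.9, -0.1, 174.9]
force: [-0.4, -0.1, -0.6]
opening: 0.0118
```

>>> carry_out(
  increments=[
    [0,0,0,0,0,-5,1],
    [0,0,0,0,0,-8,1],
    [0,0,0,0,0,-11,1],
    [0,0,0,0,0,-13,1],
    [0,0,0,0,0,-13,1],
    [0,0,0,0,0,-13,1],
  ],
)

```text
clock: 12.0
tool_pos: [0.5089, 0.2328, 0.1103]
orientation: [180.0, 0.0, 174.9]
force: [-0.3, -0.6, 2.2]
opening: 0.0119
```

The force rose by about 3 N at handle height 129.4 mm, so the teeth are on the crests. I'll press about 1.5 mm more and slide.

>>> carry_out(
  increments=[
    [0,0,0,0,0,-1.5,1],
    [0,0,0,0,0.5,-1.5,1],
    [0,0,0,0.1,1,-1.5,1],
    [0,0,0,0.1,1,-1.5,1],
  ],
)

```text
clock: 12.5
tool_pos: [0.5087, 0.2336, 0.1085]
orientation: [-180.0, 0.0, 174.9]
force: [-0.4, -1.8, 4.1]
opening: 0.012
```

>>> carry_out(
  increments=[
    [0,0,0,0,0.5,0,1],
    [0,0,0,0.1,1,0,1],
    [0,0,0,0.1,1,0,1],
  ],
)

```text
clock: 12.88
tool_pos: [0.5088, 0.2345, 0.1084]
orientation: [-180.0, -0.0, 174.9]
force: [0.3, -1.9, 3.8]
opening: 0.012
```

>>> carry_out(
  increments=[
    [0,0,0,0,0.5,0,1],
    [0,0,0,0.1,1,0,1],
    [0,0,0,0.1,1,0,1],
  ],
)

```text
clock: 13.25
tool_pos: [0.5089, 0.2356, 0.1084]
orientation: [-180.0, -0.0, 174.9]
force: [0.7, -2.6, 4.5]
opening: 0.0117
```

>>> carry_out(
  increments=[
    [0,0,0,0,0.5,0,1],
    [0,0,0,0.1,1,0,1],
    [0,0,0,0.1,1,0,1],
  ],
)

```text
clock: 13.62
tool_pos: [0.5091, 0.2367, 0.1085]
orientation: [-180.0, 0.0, 174.9]
force: [-0.3, -1.3, 4.4]
opening: 0.0121
```

>>> carry_out(
  increments=[
    [0,0,0,-0.1,-1,0,1],
    [0,0,0,-0.2,-2,0,1],
    [0,0,0,-0.3,-3,0,1],
    [0,0,0,-0.4,-4,0,1],
    [0,0,0,-0.4,-4.5,0,1],
    [0,0,0,-0.4,-4.5,0,1],
  ],
)

```text
clock: 14.38
tool_pos: [0.5088, 0.2325, 0.1086]
orientation: [180.0, 0.0, 174.9]
force: [-0.1, 0.5, 3.7]
opening: 0.012
```

>>> carry_out(
  increments=[
    [0,0,0,0,-0.5,0,1],
    [0,0,0,-0.1,-1,0,1],
    [0,0,0,-0.1,-1,0,1],
  ],
)

```text
clock: 14.75
tool_pos: [0.5087, 0.2313, 0.1086]
orientation: [180.0, 0.0, 174.9]
force: [0.9, 1.6, 4.8]
opening: 0.0121
```

>>> carry_out(
  increments=[
    [0,0,0,0,-0.5,0,1],
    [0,0,0,-0.1,-1,0,1],
    [0,0,0,-0.1,-1,0,1],
  ],
)

```text
clock: 15.12
tool_pos: [0.5085, 0.2302, 0.1085]
orientation: [-180.0, 0.0, 174.9]
force: [0.9, 1.5, 3.5]
opening: 0.0122
```

>>> carry_out(
  increments=[
    [0,0,0,0,-0.5,0,1],
    [0,0,0,-0.1,-1,0,1],
    [0,0,0,-0.1,-1,0,1],
  ],
)

```text
clock: 15.5
tool_pos: [0.5084, 0.2292, 0.1085]
orientation: [-180.0, 0.0, 174.9]
force: [-0.2, 1.1, 5.0]
opening: 0.0122
```

>>> carry_out(
  increments=[
    [0,0,0,0,-0.5,0,1],
    [0,0,0,-0.1,-1,0,1],
    [0,0,0,-0.1,-1,0,1],
  ],
)

```text
clock: 15.88
tool_pos: [0.5083, 0.2282, 0.1085]
orientation: [-180.0, 0.0, 174.9]
force: [0.2, 1.5, 4.4]
opening: 0.0121
```

>>> carry_out(
  increments=[
    [0,0,0,0,-0.5,0,1],
    [0,0,0,-0.1,-1,0,1],
    [0,0,0,-0.1,-1,0,1],
  ],
)

```text
clock: 16.25
tool_pos: [0.5082, 0.2272, 0.1085]
orientation: [-180.0, 0.0, 174.9]
force: [-0.2, 1.7, 4.8]
opening: 0.0116
```

>>> carry_out(
  increments=[
    [0,0,0,0,-0.5,0,1],
    [0,0,0,-0.1,-1,0,1],
    [0,0,0,-0.1,-1,0,1],
  ],
)

```text
clock: 16.62
tool_pos: [0.5081, 0.2262, 0.1085]
orientation: [-180.0, 0.0, 174.9]
force: [0.1, 1.8, 3.4]
opening: 0.0118
```

```bash
python3 - <<'E'
from h import *
s=shot('side');p=proj(s,[.508,.232,.08])[0].astype(int);print(p)
c=s['pixels'][p[1]-60:p[1]+60,p[0]-75:p[0]+75]
cv2.imwrite('pics/s2.png',cv2.resize(c,None,fx=5,fy=5,interpolation=cv2.INTER_CUBIC))
E
```

```text
[236 329]
```

View pics/s2.png

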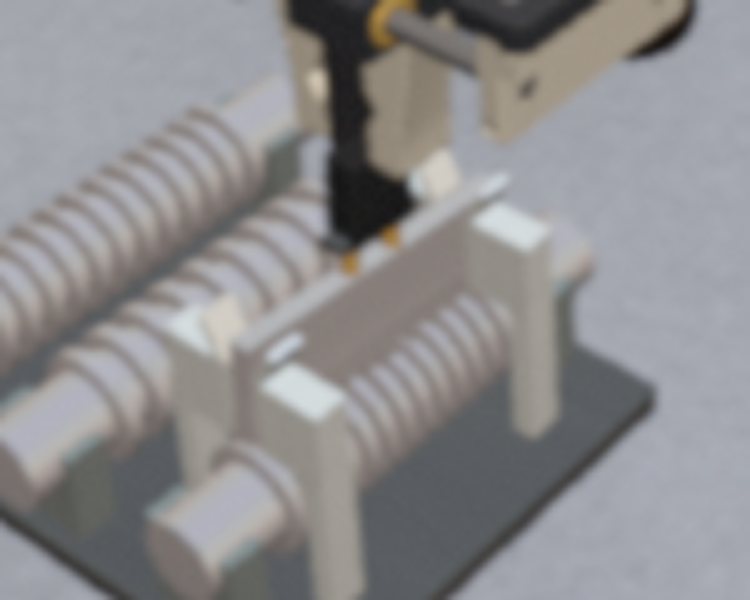

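Sliding over 10 mm gave no drop: force stayed at 4–5 N, and the side view shows the blade riding on the crests. So the near leaf doesn't fit, or I misread the pitches. I'll check them numerically from the saved pictures.

```bash
python3 - <<'E'
from h import *
im=cv2.imread('pics/w2.png').astype(float)
# R-B: wood strongly positive, steel ~0
d=cv2.GaussianBlur(im,(0,0),.6);d=d[...,2]-d[...,0]
def edge(r,c0,c1):
    v=d[r,c0:c1]; i=np.where(v<25)[0]
    if not len(i) or i[0]==0: return np.nan
    k=i[0]; return c0+k-1+(v[k-1]-25)/(v[k-1]-v[k])
for nm,c0,c1,r0,r1 in (('leaf2',383,400,187,258),('leaf3',455,482,190,258)):
    rr=np.arange(r0,r1);e=np.array([edge(r,c0,c1) for r in rr]);ok=~np.isnan(e);rr,e=rr[ok],e[ok]
    f=np.polyfit(rr,e,1);w=e-np.polyval(f,rr);print(nm,len(rr),w.round(1).tolist())
    w=w-w.mean()
    for p in np.arange(6,16,1.): print(p,round(abs((w*np.hanning(len(w))*np.exp(-2j*np.pi*rr/p)).sum()),1),end=' | ')
    print()
# mm per px along leaf at teeth
o={'tool_pos':[0.4583,-0.2399,.1652],'orientation':[179.9,-.1,13.]}
s=shot('wrist')
for c in (390,468): 
    a=unproj(s,[[c,200],[c,250]],.015,o);print(np.linalg.norm(a[1]-a[0])/50*1000)
E
```

```text
leaf2 71 [-0.0, -0.6, -0.2, 0.2, 0.3, 0.4, 0.5, 0.5, 0.1, -0.6, -0.5, -0.0, 0.2, 0.3, 0.3, 0.3, 0.2, -0.4, -0.6, -0.2, 0.3, 0.4, 0.3, 0.4, 0.2, -0.2, -0.8, -0.5, 0.1, 0.3, 0.3, 0.3, 0.2, -0.3, -0.7, -0.6, -0.0, 0.3, 0.2, 0.3, 0.2, -0.4, -0.7, -0.5, 0.1, 0.3, 0.4, 0.5, 0.3, -0.4, -0.8, -0.4, 0.0, 0.2, 0.2, 0.2, 0.1, -0.4, -0.7, -0.6, -0.2, 0.2, 0.3, 0.3, 0.2, 0.1, 0.1, 0.1, 0.1, 0.2, 0.3]
6.0 0.3 | 7.0 2.8 | 8.0 8.9 | 9.0 5.4 | 10.0 0.9 | 11.0 0.7 | 12.0 0.7 | 13.0 0.6 | 14.0 0.6 | 15.0 0.5 | 
leaf3 68 [0.8, -0.5, -1.2, -1.3, -1.2, -0.4, 0.7, 0.9, 1.0, 1.2, 1.1, 0.9, 0.8, 0.7, 0.1, -1.1, -1.2, -1.3, -1.0, -0.0, 0.6, 0.7, 0.8, 0.8, 0.9, 1.0, 0.8, 0.1, -1.4, -1.4, -1.4, -1.3, -0.7, 0.3, 0.7, 0.7, 0.6, 0.7, 0.7, 0.7, 0.2, -1.1, -1.5, -1.6, -1.5, -0.6, 0.4, 0.8, 0.8, 0.6, 0.5, 0.6, 0.6, 0.2, -1.3, -1.4, -1.6, -1.5, -0.6, 0.4, 0.6, 0.6, 0.6, 0.6, 0.7, 0.5, 0.4, 0.4]
6.0 3.2 | 7.0 5.7 | 8.0 0.8 | 9.0 0.5 | 10.0 3.0 | 11.0 10.7 | 12.0 17.6 | 13.0 20.3 | 14.0 19.0 | 15.0 15.5 | 
0.9876850631885846
0.9924087113525372
```

Numerically the middle leaf has an 8 mm pitch and the far one 13 mm, so my eye reading was wrong and the near leaf is 10 mm. I'll lift it out, take it back to its slot, and locate the slot from the posts.

>>> carry_out(
  increments=[
    [0,0,0,0,0,10,1],
    [0,0,0,0,0,30,1],
    [0,0,0,0,0,60,1],
    [0,0,0,0,0,120,1],
    [0,0,0,0,0,180,1],
    [0,0,0,0,-20,210,1],
    [0,0,2,-5,-70,210,1],
    [0,0,4,-10,-130,210,1],
    [0,0,6,-15,-190,210,1],
    [0,0,8,-20,-250,210,1],
    [0,0,10,-30,-310,210,1],
    [0,0,12,-40,-370,210,1],
    [0,0,15,-50,-420,210,1],
    [0,0,18,-53,-455,210,1],
    [0,0,18,-53,-465,190,1],
    [0,0,18,-53,-465,140,1],
    [0,0,18,-53,-465,90,1],
    [0,0,18,-53,-465,30,1],
    [0,0,18,-53,-465,30,1],
    [0,0,18,-53,-465,30,1],
  ],
)

```text
clock: 19.23
tool_pos: [0.456, -0.2394, 0.1405]
orientation: [-179.9, 0.0, -167.1]
force: [-0.3, -0.9, -0.4]
opening: 0.0121
```

```bash
python3 - <<'E'
from h import *
def posts(im,s,o,roi):
    b=cv2.GaussianBlur(im,(0,0),.5).astype(int);m=((b[...,0]>85)&(b[...,2]-b[...,0]>30)&(b[...,2]>150)).astype(np.uint8)
    k=np.zeros_like(m);k[roi[1]:roi[3],roi[0]:roi[2]]=1;m*=k
    n,lab,st,ce=cv2.connectedComponentsWithStats(m)
    for i in range(1,n):
        if st[i,4]>20: print(st[i],ce[i].round(1),unproj(s,[ce[i]],.046,o)[0,:2].round(4))
s=shot('wrist');o=ctrl.get_obs();print(o['tool_pos'],o['orientation'],o['opening'],o['force'],np.round(o['joint_pos'],0))
print('w1');posts(cv2.imread('pics/w1.png'),s,{'tool_pos':[.4913,-.2276,.3428],'orientation':[180,0,14.5]},(262,150,430,250))
print('w2');posts(cv2.imread('pics/w2.png'),s,{'tool_pos':[0.4583,-0.2399,.1652],'orientation':[179.9,-.1,13.]},(275,150,520,290))
print('now');posts(s['pixels'],s,o,(200,60,480,300));cv2.imwrite('pics/w6.png',s['pixels'])
E
```

```text
[ 0.45667783 -0.23936709  0.14113616] [-1.79886829e+02  1.53655127e-01 -1.67113221e+02] 0.011529975237507125 [-0.09146545 -0.10994606 -0.47833325] [ -6.   8. -24.   0. -58.  19.]
w1
[279 163   6  10  45] [281.7 168.2] [ 0.4359 -0.1978]
[297 164   5  10  45] [298.9 169. ] [ 0.4582 -0.1931]
[336 167   6   9  44] [338.5 171.4] [ 0.51  -0.183]
[353 167   7  10  45] [355.5 171.8] [ 0.532  -0.1778]
[392 169   6  10  44] [394.5 174.1] [ 0.5832 -0.1677]
[409 170   6  10  45] [411.4 174.8] [ 0.6054 -0.1629]
[278 231   5   9  39] [280.3 235.1] [ 0.4546 -0.2872]
[295 232   5   8  38] [296.9 235.4] [ 0.4771 -0.2819]
[332 234   5   8  37] [334.1 237.8] [ 0.528  -0.2723]
[348 235   5   8  36] [350.1 238.8] [ 0.5501 -0.2681]
[385 237   6   8  39] [387.8 240.6] [ 0.6018 -0.2575]
[402 237   5  10  40] [403.8 241.5] [ 0.6238 -0.2531]
w2
[321 164   1  22  22] [321.  174.5] [ 0.4519 -0.1943]
[297 166  11  16 164] [302.3 173.7] [ 0.4363 -0.1972]
[324 166  11  17 156] [329.  174.4] [ 0.4585 -0.1927]
[386 168  11  17 150] [390.5 176. ] [ 0.5097 -0.1822]
[412 169  11  16 161] [417.  176.5] [ 0.5319 -0.1775]
[473 170  12  16 149] [478.3 177.8] [ 0.5831 -0.1668]
[499 171  12  19 152] [504.8 178.8] [ 0.6053 -0.1626]
[296 269  10  14 125] [300.8 276. ] [ 0.4547 -0.2871]
[321 270  10  14 127] [325.8 276.6] [ 0.4771 -0.2826]
[379 272   9   3  26] [383.2 273. ] [ 0.5271 -0.2675]
[404 272   9  13  84] [408.9 276.8] [ 0.5509 -0.2658]
now
[202 162  13  19 202] [208.4 170.9] [ 0.5506 -0.2698]
[231 163  12  18 192] [237.1 171.3] [ 0.5286 -0.2745]
[299 165  12  18 196] [304.  173.3] [ 0.4773 -0.2847]
[327 165  12  29 207] [332.7 174.4] [ 0.4553 -0.2888]
[312 174   1  36  36] [312.  191.5] [ 0.4681 -0.2722]
```

The slot centre from the posts is (0.4565, -0.2400), and rack yaw is about 12°. The leaf is lined up with it.

>>> carry_out(
  increments=[
    [0,0,-1,0,0,-20,1],
    [0,0,-1,0,0,-35,1],
    [0,0,-1,0,0,-45,1],
    [0,0,-1,0,0,-55,1],
    [0,0,-1,0,0,-55,1],
  ],
)

```text
clock: 19.9
tool_pos: [0.4547, -0.2388, 0.0829]
orientation: [180.0, -0.1, -168.1]
force: [0.5, -1.0, -0.8]
opening: 0.012
```

>>> carry_out(
  increments=[
    [0,0,0,0,0,-8,1],
    [0,0,0,0,0,-15,1],
    [0,0,0,0,0,-20,1],
    [0,0,0,0,0,-20,1],
    [0,0,0,0,0,-20,1],
  ],
)

```text
clock: 20.52
tool_pos: [0.4554, -0.2389, 0.0638]
orientation: [-180.0, 0.0, -168.1]
force: [-0.1, -0.2, 1.5]
opening: 0.0119
```

>>> carry_out(
  increments=[
    [0,0,0,0,0,1,1],
    [0,0,0,0,0,1,0.45],
    [0,0,0,0,0,1,0.45],
    [0,0,0,0,0,1,0.45],
    [0,0,0,0,0,15,0.45],
    [0,0,0,0,0,50,0.45],
    [0,0,0,0,0,85,0.45],
    [0,0,0,35,7,85,0.45],
    [0,0,0,73,15,85,0.45],
    [0,0,0,73,15,85,0.45],
    [0,0,0,73,15,85,0.45],
  ],
)

```text
clock: 21.9
tool_pos: [0.5276, -0.2238, 0.1487]
orientation: [180.0, -0.0, -168.1]
force: [-0.6, 0.1, -0.4]
opening: 0.0484
```

```bash
python3 - <<'E'
from h import *
o=ctrl.get_obs();s=shot('wrist','w7.png');print(o['tool_pos'],o['orientation'],o['opening'],o['force'])
g=s['pixels'];m=(g.max(2)<60).astype(np.uint8);m[265:]=0
n,lab,st,ce=cv2.connectedComponentsWithStats(m)
for i in range(1,n):
    if st[i,4]>100: print(st[i],ce[i].round(1),unproj(s,[ce[i]],.1,o)[0,:2].round(4))
print('expect leaf2 top',proj(s,[.529,-.224,.1],o).round(1),'leaf1',proj(s,[.4565,-.24,.1],o).round(1))
for d in ctrl.search_frame(s,'leaf_a_grip')[:4]: print(np.round(d['centre'],3),round(d['confidence'],2))
t=shot('top')
for d in ctrl.search_frame(t,'leaf_a_grip')[:4]: print('top',np.round(d['centre'],3),round(d['confidence'],2))
E
```

```text
[ 0.5276165  -0.22378354  0.14872583] [ 1.79999532e+02 -1.92955520e-02 -1.68135885e+02] 0.04837031230196904 [-0.63037097  0.12154472 -0.39225293]
[437   0  30  15 269] [450.3   4.9] [ 0.4811 -0.3861]
[  81  220  146   45 1562] [190.9 249. ] [ 0.6125 -0.206 ]
[406 220  30  45 570] [415.  240.6] [ 0.4626 -0.2436]
[305 224  20  41 282] [312.  235.1] [ 0.5327 -0.2329]
[426 259 128   6 508] [487.1 262.5] [ 0.4091 -0.2387]
expect leaf2 top [[314.6 248.4]] leaf1 [[422.2 247.3]]
[ 0.457 -0.247  0.05 ] 0.79
[ 0.474 -0.392  0.039] 0.79
[ 0.602 -0.218  0.05 ] 0.24
top [ 0.466 -0.407  0.041] 0.7
top [ 0.445 -0.212  0.047] 0.55
```

>>> carry_out(
  increments=[
    [0,0,0,0,0,-40,0.45],
    [0,0,0,0,0,-70,0.45],
    [0,0,0,0,0,-83,0.45],
    [0,0,0,0,0,-83,0.45],
    [0,0,0,0,0,-83,0.45],
    [0,0,0,0,0,-83,1],
    [0,0,0,0,0,-83,1],
    [0,0,0,0,0,-83,1],
    [0,0,0,0,0,-83,1],
    [0,0,0,0,0,-83,1],
  ],
)

```text
clock: 23.35
tool_pos: [0.5283, -0.2239, 0.0657]
orientation: [-180.0, 0.0, -168.1]
force: [0.6, -0.5, 2.2]
opening: 0.004
```

```bash
python3 - <<'E'
from h import *
o=ctrl.get_obs();print(o['tool_pos'],o['opening'],o['force'])
s=shot('side');w=shot('wrist')
p=proj(s,[.528,-.224,.08])[0].astype(int);print(p)
a=cv2.resize(s['pixels'][p[1]-45:p[1]+35,p[0]-50:p[0]+50],(400,320),interpolation=cv2.INTER_CUBIC)
b=cv2.resize(w['pixels'][130:330,200:450],(400,320),interpolation=cv2.INTER_CUBIC)
t=shot('top');q=proj(t,[.528,-.224,.08])[0].astype(int)
c=cv2.resize(cv2.imread('pics/w7.png')[130:330,200:450],(400,280))
d=cv2.resize(t['pixels'][q[1]-40:q[1]+40,q[0]-50:q[0]+50],(400,280))
cv2.imwrite('pics/m1.png',np.vstack([np.hstack([a,b]),np.hstack([c,d])]))
E
```

```text
[ 0.52826253 -0.2238873   0.06566438] 0.0039786174991502474 [ 0.60770363 -0.46932961  2.24579641]
[357 207]
```

View pics/m1.png

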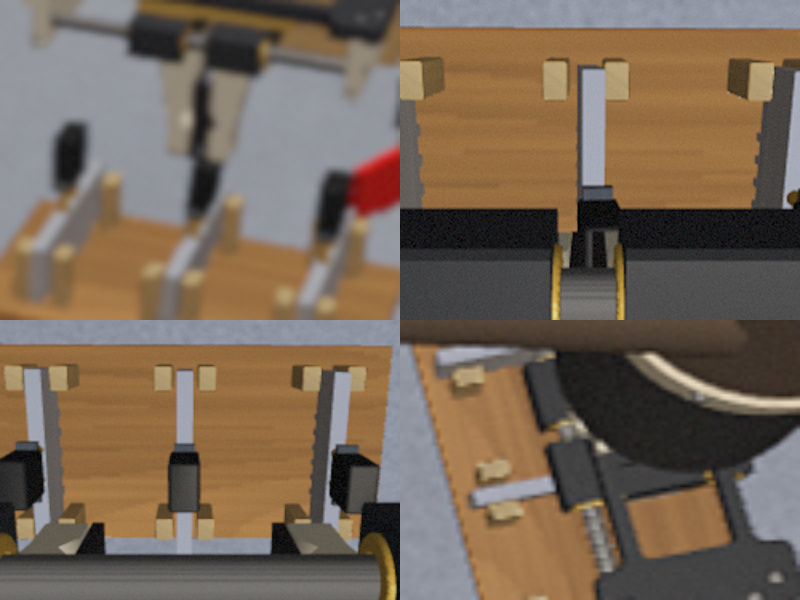

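That was picture 12, so from here I'll check numerically. The 4 mm opening is suspicious because the first leaf read 12 mm. I'll compare the finger area with the earlier grip of leaf 1.

```bash
python3 - <<'E'
from h import *
o=ctrl.get_obs();print(o['tool_pos'],o['opening'],o['force'])
w=shot('wrist','w8.png');a=cv2.imread('pics/w6.png')
for nm,im in (('leaf1 held',a),('now',w['pixels'])):
    g=cv2.GaussianBlur(cv2.cvtColor(im,cv2.COLOR_BGR2GRAY),(0,0),.7);print(nm)
    for r in range(240,300,3): print(r,' '.join('%3d'%v for v in g[r,284:354:3]))
E
```

```text
[ 0.52836922 -0.22387039  0.06570992] 0.000931587446058404 [-0.28057694 -0.36921337  2.39352128]
leaf1 held
240 123 123 124 123 122 122 122 122 122 130 171 170 171 170 138 117 117 118 117 118 116 118 117 117
243 118 120 119 119 118 118 120 120 118 127 171 170 170 171 141 123 123 123 124 122 122 122 120 127
246 120 122 121 123 122 119 122 125 126 122 165 164 165 164 138 125 126 125 126 125 126 125 125 124
249 127 130 131 130 130 131 129 132 123  66  65  64  64  65  68 127 130 130 129 129 129 129 129 129
252 129 130 129 129 129 129 128 128 124  82  86  84  84  84  86 127 128 127 127 128 128 128 128 127
255 131 130 130 129 128 129 128 129  95  78  83  81  83  81  81 110 125 124 124 124 122 124 124 123
258 131 131 130 131 130 130 129 109  11   8  16  14  16  17  15  20 118 123 124 124 123 122 122 121
261 129 129 128 129 128 128 127  76  16  12  18  15  17  19  13  12 115 127 132 132 131 131 130 132
264 129 128 127 128 127 119 100  38  18  14  13  15  15  16  18  12  98 133 131 132 133 131 131 131
267 132 130 129 130 129 102  72  15  15  19  17  15   8  13  17  17  59 135 135 135 135 134 
[... 2311 characters left out ...]

279  25  20  21  20  21  28  75  96  81  19  20  32  17  23  60  95  81  17  21  19  22  22  25  21
282  25  23  23  22  22  31  74  96  77  18  18  31  19  20  57  97  78  32  20  20  19  19  22  20
285  32  33  35  34  33  46  78  92  70  18  18  33  20  20  50  94  70  47  33  31  33  32  34  32
288  46  47  45  46  46  59  89 117  62  14  13  33  20  20  40  93  75  65  43  46  46  47  46  46
291  47  47  47  49  46  75 102 124  47  18  18  30  15  15  33  92  81  76  44  46  47  47  48  45
294  71  71  70  72  70  82 115 122  36  22  19  29  21  18  31  96  89  85  74  81  79  79  80  79
297  72  72  72  71  71  98 116  84  39  37  35  35  34  33  36  62  90 103  76  81  82  80  81  81
```

The fingers shut fully, so the handle isn't properly between the pads. I'll open, back off and look again.

>>> carry_out(
  increments=[
    [0,0,0,0,0,0,0.45],
    [0,0,0,0,0,0,0.45],
    [0,0,0,0,0,0,0.45],
    [0,0,0,0,0,0,0.45],
    [0,0,0,0,0,40,0.45],
    [0,0,0,0,0,83,0.45],
    [0,0,0,0,0,83,0.45],
    [0,0,0,0,0,83,0.45],
  ],
)

```text
clock: 24.55
tool_pos: [0.5275, -0.2236, 0.148]
orientation: [180.0, -0.0, -168.2]
force: [1.1, -0.1, -0.5]
opening: 0.0484
```

```bash
python3 - <<'E'
from h import *
o=ctrl.get_obs();print(o['tool_pos'],o['orientation'],o['opening'],o['force'])
w=shot('wrist','w9.png');a=cv2.imread('pics/w7.png')
for nm,im in (('before',a),('now',w['pixels'])):
    g=cv2.GaussianBlur(cv2.cvtColor(im,cv2.COLOR_BGR2GRAY),(0,0),.7);print(nm)
    for r in list(range(160,215,9))+list(range(215,285,4)): print(r,' '.join('%3d'%v for v in g[r,284:354:3]))
for n in ('top','side'):
    t=shot(n)
    for d in ctrl.search_frame(t,'leaf_a_grip')[:5]: print(n,np.round(d['centre'],3),round(d['confidence'],2))
E
```

```text
[ 0.52754483 -0.22360391  0.14798296] [ 1.79972263e+02 -1.75402542e-02 -1.68161204e+02] 0.04838221535177814 [ 1.09791351 -0.05372386 -0.53825353]
before
160 116 115 118 117 117 115 114 114 116 117 117 117 118 117 115 115 117 118 117 119 117 118 118 118
169 107 108 109 108 129 155 158 159 101 160 164 165 147 101 155 156 160 126 113 111 114 114 113 113
178 115 117 116 117 128 152 152 152 116 161 165 164 149 114 153 153 154 123 119 120 119 120 119 119
187 110 110 110 111 110 111 111 110 111 162 166 165 146 111 113 112 113 113 113 114 112 113 113 113
196 112 113 114 112 113 113 113 113 113 162 166 166 147 114 115 114 115 115 115 115 115 115 116 117
205 114 115 115 114 116 115 116 116 114 162 167 166 142 117 115 117 116 118 117 118 116 116 117 117
214 113 112 113 112 113 112 113 113 112 163 166 166 141 115 114 114 114 114 116 114 115 116 114 115
215 113 113 113 113 113 113 113 113 111 162 166 166 141 114 112 113 113 113 115 113 112 114 113 112
219 112 112 113 110 112 112 111 112  98  77  76  75  73 112 115 115 116 115 115 114 112 115 113 114
223 114 113 113 112 113 111 112 113  82  70  68
[... 3519 characters left out ...]
0  74 110 132 130 132 131 130 129 129
267 135 135 135 117 102  58  51  64  90 151 165 110 120  76  72  74  98 131 130 130 130 129 128 127
271 131 131 133 132 124  84  87 100 167 167 165 110 119  79  84  85  95 128 129 129 127 129 128 126
275 132 132 134 133 130 158 161 163 168 167 166 111 121 119 160 161 163 128 126 126 127 126 125 130
279 133 133 133 134 130 156 155 161 167 167 167 109 120 128 155 155 158 131 128 129 128 127 133 138
283 133 133 132 132 127 152 153 157 169 167 166 110 121 126 154 155 152 127 126 125 125 131 134 134
top [ 0.471 -0.406  0.042] 0.63
top [ 0.446 -0.214  0.049] 0.47
side [ 0.465 -0.4    0.033] 0.89
side [ 0.446 -0.224  0.053] 0.87
side [ 0.562 -0.001  0.031] 0.53
```

The leaf leans about 7° in its slot: handle top at column ~300, was ~314. The posts are unchanged. I'll straddle it on the slot centre with a wider opening and close in small steps so it comes upright.

>>> carry_out(
  increments=[
    [0,0,0,2,0,-40,0.35],
    [0,0,0,2,0,-65,0.35],
    [0,0,0,2,0,-80,0.35],
    [0,0,0,2,0,-80,0.35],
    [0,0,0,2,0,-80,0.5],
    [0,0,0,2,0,-80,0.6],
    [0,0,0,2,0,-80,0.65],
    [0,0,0,2,0,-80,0.7],
    [0,0,0,2,0,-80,0.74],
    [0,0,0,2,0,-80,0.78],
    [0,0,0,2,0,-80,0.78],
  ],
)

```text
clock: 26.18
tool_pos: [0.5301, -0.2239, 0.0685]
orientation: [-180.0, 0.0, -168.1]
force: [0.4, 0.9, -0.6]
opening: 0.0195
```

```bash
python3 - <<'E'
from h import *
o=ctrl.get_obs();print(o['tool_pos'],o['orientation'],o['opening'],o['force'])
w=shot('wrist','w10.png')
g=cv2.GaussianBlur(cv2.cvtColor(w['pixels'],cv2.COLOR_BGR2GRAY),(0,0),.7)
for r in list(range(165,240,15))+list(range(243,300,3)): print(r,' '.join('%3d'%v for v in g[r,278:360:3]))
E
```

```text
[ 0.53008524 -0.22385585  0.06846863] [-1.79989378e+02  3.45037265e-03 -1.68141256e+02] 0.01947775882548457 [ 0.3900216   0.9297854  -0.58415631]
165 122 120 122 121 122 124 120 119 119 118 121 123 123 124 123 123 126 121 121 121 122 121 124 125 124 124 126 123
180 124 124 124 121 113 150 162 162 162 167 171 170 171 171 129 115 119  73 161 162 159 162 166 119 119 119 118 119
195 118 119 119 122 121 121 121 121 121 135 171 171 171 172 128 114 120 122 123 123 123 123 123 123 123 124 123 123
210 117 117 117 118 117 117 119 117 119 133 172 172 172 172 121 114 117 119 119 119 119 119 119 119 119 119 119 120
225 118 117 119 119 118 118 120 119 118 133 173 172 172 173 121 114 118 119 119 119 118 119 119 119 118 119 118 120
243 114 115 114 114 115 114 115 115 114 130 174 174 172 174 120 114 113 117 121 120 120 120 120 120 121 120 121 121
246 119 119 119 118 118 119 119  84  49  63  70  79  85 124 120 115 117 117 117 117 117 116 119 116 116 116 116 116
249 121 121 121 121 122 120 121  94  87  86  83  88  85 113 119 114 121 120 121 120 120 121 121 120 120 121 121 119
252 119 120 120 119 120 12
[... 1129 characters left out ...]
  98
282  97  97 100  48  20  21  37  48  51  53  55  44  22  22  60 115 125 124 124 130 105  12  15  33  97  97  97  98
285  98  99 108  23  18  17  35  47  50  51  53  44  25  22  60 114 134 137 137 138 108  17  16  19  89  98  97  98
288 112 135 119  19  18  21  35  48  49  50  53  46  26  24  62 114 136 138 138 138 107  19  21  19  82 104 105  97
291 163 148 101  17  17  19  36  49  49  54  53  40  27  22  61 116 134 134 134 134  99  22  19  11  63 109 121 129
294 167 155  69  16  19  21  39  47  50  52  53  42  24  25  62 116 134 105 105 107  79  17  18  23  44 113 125 120
297  88  95  37  29  36  33  39  42  45  44  45  44  36  35  57  72  78  53  53  57  48  32  34  33  36  72  77  65
```

>>> carry_out(
  increments=[
    [0,0,0,0,0,0,0.8],
    [0,0,0,0,0,0,0.82],
    [0,0,0,0,0,0,0.82],
  ],
)

```text
clock: 26.6
tool_pos: [0.5301, -0.2238, 0.0685]
orientation: [-180.0, 0.0, -168.1]
force: [0.8, -0.8, -0.1]
opening: 0.0157
```

```bash
python3 - <<'E'
from h import *
o=ctrl.get_obs();print(o['tool_pos'],o['orientation'],o['opening'],o['force'],o['moment'])
w=shot('wrist','w11.png')
g=cv2.GaussianBlur(cv2.cvtColor(w['pixels'],cv2.COLOR_BGR2GRAY),(0,0),.7)
for r in list(range(165,240,25))+list(range(243,300,4)): print(r,' '.join('%3d'%v for v in g[r,278:360:3]))
s=shot('side','s3.png');print([ (n,proj(s,p)[0].round(1).tolist()) for n,p in (('tcp',o['tool_pos']),('htop2',[.53,-.224,.1]),('post tops',[.5209,-.18,.046]),('htop1',[.4565,-.24,.1]))])
E
```

```text
[ 0.53005732 -0.22384022  0.06845626] [-1.79991589e+02  2.66606306e-03 -1.68145005e+02] 0.01572189194866162 [ 0.77651192 -0.7874818  -0.06968734] [-0.01134117  0.12621517  0.05146266]
165 121 121 122 120 122 122 120 118 118 119 122 122 122 122 122 122 122 121 120 120 120 122 124 123 124 122 124 124
190 123 124 124 124 122 149 160 159 157 162 170 170 171 171 127 116 124 117 158 158 158 159 153 125 126 127 127 127
215 121 121 121 121 122 121 121 121 121 135 173 172 172 172 121 114 121 121 121 122 121 123 121 121 123 122 121 122
243 115 114 114 113 114 114 113 113 115 132 173 174 173 173 122 113 113 117 120 120 120 120 120 120 121 119 119 120
247 119 119 119 118 119 118 118  87  66  66  63  66  62 106 121 113 118 117 117 119 118 118 118 118 117 116 118 117
251 120 121 120 122 120 121 121  95  86  85  85  88  83 113 119 113 120 121 121 120 120 120 121 121 120 121 120 119
255 116 117 117 117 117 116  67  23  22  30  31  33  38  33  90 114 116 115 117 116 115 116 116 115 116 116 114 114
259 117 117 116 116 118  83  17  19  16  11  12  14  16  18  47 115 115 114 115 116 118 122 122 121 123 
[... 582 characters left out ...]
8  98  97
283  98  96  98  97  87  21  18  27  49  52  54  44  25  24  61 116 126 126 128  49  14  19  62  98  97  97  97  96
287  97  97 109 127  54  16  14  27  50  53  51  44  24  22  60 113 136 138 137  50  23  17  39  95 100  97  96  97
291 142 166 155 139  29  19  16  28  49  51  52  44  25  21  62 115 133 133 135  48  16  23  22  98 115 127 119  94
295  98 141 159 132  14  19  20  30  50  50  51  44  24  23  68 113 129  78  79  31  17  18  17  87 117 117  98  90
299  42  44  43  43  45  45  42  44  44  44  46  45  43  45  44  45  42  47  44  46  46  43  45  45  42  42  44  43
[('tcp', [355.9, 211.9]), ('htop2', [356.8, 199.6]), ('post tops', [349.9, 230.1]), ('htop1', [390.1, 205.4])]
```

Taking the side and wrist pictures together, the visible fingertips end about 25–30 mm above the nominal TCP. The pads are therefore only brushing the top of the handle, which explains the slip and the 2 N push. I'll open, go 18 mm lower (still above the posts) and close gently.

>>> carry_out(
  increments=[
    [0,0,0,0,0,0,0.35],
    [0,0,0,0,0,0,0.35],
    [0,0,0,0,0,-8,0.35],
    [0,0,0,0,0,-18,0.35],
    [0,0,0,0,0,-18,0.35],
    [0,0,0,0,0,-18,0.5],
    [0,0,0,0,0,-18,0.6],
    [0,0,0,0,0,-18,0.66],
    [0,0,0,0,0,-18,0.72],
    [0,0,0,0,0,-18,0.78],
    [0,0,0,0,0,-18,0.78],
  ],
)

```text
clock: 28.08
tool_pos: [0.53, -0.2238, 0.0505]
orientation: [-180.0, 0.0, -168.1]
force: [0.2, -0.6, 0.1]
opening: 0.0198
```

```bash
python3 - <<'E'
from h import *
o=ctrl.get_obs();print(o['tool_pos'],o['opening'],o['force'])
w=shot('wrist','w12.png')
g=cv2.GaussianBlur(cv2.cvtColor(w['pixels'],cv2.COLOR_BGR2GRAY),(0,0),.7)
for r in list(range(165,225,25))+list(range(227,300,4)): print(r,' '.join('%3d'%v for v in g[r,278:360:3]))
E
```

```text
[ 0.53002022 -0.22382583  0.0504778 ] 0.01982979899936388 [ 0.15829587 -0.55473787  0.14521069]
165 122 122 122 122 121 123 122 124 123 123 124 123 123 123 123 123 123 124 124 123 124 124 123 125 123 123 124 124
190 122 122 121 121 121 158 158 160 162 158 118 122 167 171 171 171 173 124 141 159 159 162 162 145 123 125 124 125
215 117 118 120 117 118 119 119 119 118 119 118 118 168 172 172 173 172 127 120 121 121 120 121 120 120 122 120 121
227 124 125 125 124 125 126 125 126 124 125 125 125 169 174 172 173 172 132 127 127 127 127 127 126 127 127 126 125
231 119 120 119 119 118 121 120 120 118 120 120 118 168 172 172 173 172 125 121 120 120 121 120 120 120 120 120 119
235 121 122 121 122 122 121 123 121 122 122 122 122 169 173 173 173 173 127 122 122 123 124 123 122 124 121 123 123
239 119 119 119 119 119 120 119 119 120 120 120 118 169 173 173 172 173 125 120 122 122 122 121 122 122 122 123 122
243 117 119 119 119 118 118 119 118 119 120 118 119 169 173 174 173 173 124 119 117 118 118 119 118 118 118 118 119
247 118 118 119 119 119 117 119 118 118 117 116 116 169 173 174 173 173 123 
[... 847 characters left out ...]
 108
279  98  97  99  77  18  19  98 126 125  95  17  16  14  10  13  15  14  16  15  31 104  16  20  55  97  97  97  99
283  99  98 101  35  18  15  99 134 133  80  18  18  17  13  17  16  17  17  18  24 104  18  20  23  94  99  98  98
287 101 124 118  15  19  20  87 127 127  49  34  42  46  47  48  47  46  46  49  37  91  18  19  18  80 101  99  98
291 163 148  91  22  21  23  91 129 129  52  46  55  59  62  67  69  74  77  78  49  96  16  25  19  57 108 120 128
295 164 152  40  17  20  24  94 131 132  52  46  55  57  61  65  69  71  77  78  44 101  15  19  19  28 113 123 107
299  45  44  44  44  47  46  44  45  44  44  46  46  44  45  46  44  45  46  46  44  45  46  42  47  46  43  45  44
```

The leaf is now upright between the pads: handle at columns 306–335, pads at 295 and 338. Closing.

>>> carry_out(
  increments=[
    [0,0,0,0,0,0,0.82],
    [0,0,0,0,0,0,0.9],
    [0,0,0,0,0,0,1],
    [0,0,0,0,0,0,1],
    [0,0,0,0,0,0,1],
    [0,0,0,0,0,0,1],
  ],
)

```text
clock: 28.88
tool_pos: [0.5301, -0.2238, 0.0505]
orientation: [-180.0, 0.0, -168.1]
force: [-0.0, -0.6, -0.7]
opening: 0.0135
```

>>> carry_out(
  increments=[
    [0,0,0,0,0,20,1],
    [0,0,0,0,0,60,1],
    [0,0,0,0,0,120,1],
    [0,0,0,0,0,180,1],
    [0,0,0,0,20,230,1],
    [0,0,-2,0,70,230,1],
    [0,0,-4,-5,130,230,1],
    [0,0,-6,-10,190,230,1],
    [0,0,-8,-12,250,230,1],
    [0,0,-10,-15,310,230,1],
    [0,0,-12,-18,360,230,1],
    [0,0,-14,-20,410,230,1],
    [0,0,-17,-21,445,230,1],
    [0,0,-17,-21,457,200,1],
    [0,0,-17,-21,457,150,1],
    [0,0,-17,-21,457,116,1],
    [0,0,-17,-21,457,116,1],
    [0,0,-17,-21,457,116,1],
  ],
)

```text
clock: 31.12
tool_pos: [0.5099, 0.2336, 0.168]
orientation: [180.0, 0.1, 174.9]
force: [-0.3, 1.0, -1.1]
opening: 0.0138
```

```bash
python3 - <<'E'
from h import *
o=ctrl.get_obs();print(o['tool_pos'],o['orientation'],o['opening'],o['force'])
w=shot('wrist','w13.png');m=((w['pixels'].min(2)>185)).astype(np.uint8)
n,lab,st,ce=cv2.connectedComponentsWithStats(m)
for i in range(1,n):
    if st[i,4]>40 and st[i,1]<280: print(st[i],ce[i].round(1))
g=cv2.GaussianBlur(cv2.cvtColor(w['pixels'],cv2.COLOR_BGR2GRAY),(0,0),.7)
for r in list(range(150,210,5))+list(range(210,290,8)): print(r,' '.join('%3d'%v for v in g[r,278:360:3]))
E
```

```text
[0.509939   0.23357063 0.16801516] [1.79965642e+02 9.35863831e-02 1.74872149e+02] 0.013754683428769572 [-0.27383546  0.98225091 -1.09943341]
[275 172  25  18 386] [287.4 179.6]
[338 172  24  18 373] [349.8 179.8]
150  84  84  84  83  84  83  91 134 127 132 149 160 164 165 165 165 165 166 164 135 133  87  85  85  83  84  84  84
155  83  82  82  83  83  84  82 106 123 130 139 138 140 142 143 144 142 140 140 137 131 108  83  81  82  81  80  83
160  85  84  83  85  85  84  86  86  88 129 147 157 161 161 161 161 161 160 162 119  86  88  87  85  85  87  86  85
165  83  83  84  83  84  85  82 107 123 131 138 138 137 139 141 142 142 141 138 142 137 108  87  86  86  85  86  85
170 109 113 113 113 112 110 108 108 100 100 105 143 157 159 159 158 137  99 102 104 109 109 109 108 109 111 109 103
175 203 205 204 204 202 202 203 195 185 184 182 126 112 111 111 111 116 127 128 129 182 203 203 202 204 204 203 203
180 203 205 203 203 202 202 200 193 184 183 183 158 168 168 168 168 145 127 128 127 181 202 203 203 205 203 202 203
185 203 204 204 204 203 203 201 194 184 185 185 161 168 168 168 168 147 129
[... 964 characters left out ...]
  82
242  82  83  83  84  84  81  82  85 119 148 160 166 171 170 170 170 165 166 163 119  86  83  84  84  83  82  83  83
250  81  82  79  82  81  82  80  95 133 145 144 155 170 171 169 169 152 150 162 148  96  83  82  82  84  83  83  83
258  82  81  83  83  83  84  81 104 132 131 102  82  81  83  84  83  80 123 148 154 107  82  84  82  82  82  82  82
266  82  82  90 103 101 115  83 109 124  35  14  15  14  10  16  20  20  11 105 149 116  86  97 100 100  85  84  36
274  84  85 100  98 103 109  60  76  81  14  20  16  16  16  10  11  14  16  37  79  89  81  90  99  98  98  83  33
282  96  97  98  99  97  81  15  21  16  13  16  19  15  10  14  14  17  12  21  20  17  50  97  97  96  96  97  45
```

The blade (centre column 319) is centred between the lips (319). Lowering.

>>> carry_out(
  increments=[
    [0,0,0,0,0,-20,1],
    [0,0,0,0,0,-35,1],
    [0,0,0,0,0,-50,1],
    [0,0,0,0,0,-60,1],
    [0,0,0,0,0,-64,1],
    [0,0,0,0,0,-66,1],
    [0,0,0,0,0,-66,1],
  ],
)

```text
clock: 32.05
tool_pos: [0.5092, 0.2333, 0.1007]
orientation: [180.0, 0.0, 174.9]
force: [-0.0, -0.5, -1.0]
opening: 0.0136
```

>>> carry_out(
  increments=[
    [0,0,0,0,0,-2,1],
    [0,0,0,0,0,-4,1],
    [0,0,0,0,0,-6,1],
    [0,0,0,0,0,-6,1],
    [0,0,0,0,0,-6,1],
  ],
)

```text
clock: 32.67
tool_pos: [0.5093, 0.2335, 0.0945]
orientation: [180.0, 0.0, 174.9]
force: [0.5, 1.9, -1.3]
opening: 0.0138
```

At handle height ~128 mm there's no spring force, so the teeth look to have dropped in. I'll press lightly and check with a small slide.

>>> carry_out(
  increments=[
    [0,0,0,0,0,-1,1],
    [0,0,0,0,0,-2,1],
    [0,0,0,0,0,-2,1],
  ],
)

```text
clock: 33.05
tool_pos: [0.5093, 0.2335, 0.0927]
orientation: [180.0, 0.0, 174.9]
force: [0.2, 2.6, 3.0]
opening: 0.0136
```

>>> carry_out(
  increments=[
    [0,0,0,0,0.5,0,1],
    [0,0,0,0,0.5,0,1],
  ],
)

```text
clock: 33.3
tool_pos: [0.5092, 0.2337, 0.0926]
orientation: [-180.0, 0.0, 174.9]
force: [1.0, 2.5, 2.4]
opening: 0.0138
```

>>> carry_out(
  increments=[
    [0,0,0,0.1,0.5,0,1],
    [0,0,0,0.1,0.5,0,1],
  ],
)

```text
clock: 33.55
tool_pos: [0.5092, 0.234, 0.0925]
orientation: [-180.0, 0.0, 174.9]
force: [1.2, 0.3, 1.8]
opening: 0.0134
```

>>> carry_out(
  increments=[
    [0,0,0,0,0.5,0,1],
    [0,0,0,0,0.5,0,1],
  ],
)

```text
clock: 33.8
tool_pos: [0.5091, 0.2343, 0.0924]
orientation: [-180.0, -0.0, 174.9]
force: [1.2, -0.6, 0.9]
opening: 0.0142
```

>>> carry_out(
  increments=[
    [0,0,0,0,0.5,0,1],
    [0,0,0,0,1,0,1],
    [0,0,0,0,1,0,1],
  ],
)

```text
clock: 34.17
tool_pos: [0.5088, 0.2353, 0.0923]
orientation: [-180.0, -0.0, 174.8]
force: [0.4, -0.6, 2.5]
opening: 0.0138
```

>>> carry_out(
  increments=[
    [0,0,0,0,-0.5,0,1],
    [0,0,0,0,-1,0,1],
    [0,0,0,0,-1,0,1],
  ],
)

```text
clock: 34.55
tool_pos: [0.5091, 0.2349, 0.0925]
orientation: [180.0, -0.0, 174.9]
force: [-0.7, 1.1, 2.1]
opening: 0.0139
```

>>> carry_out(
  increments=[
    [0,0,0,0,1,0,1],
    [0,0,0,0,1,0,1],
  ],
)

```text
clock: 34.8
tool_pos: [0.509, 0.2354, 0.0924]
orientation: [-180.0, -0.0, 174.9]
force: [-0.2, -1.8, 1.6]
opening: 0.0135
```

>>> carry_out(
  increments=[
    [0,0,0,0,0.7,0,1],
    [0,0,0,0,0.7,0,1],
  ],
)

```text
clock: 35.05
tool_pos: [0.5091, 0.2361, 0.0924]
orientation: [-180.0, -0.0, 174.9]
force: [-1.1, -2.0, 2.3]
opening: 0.0136
```

Side force is +2.6 N at y = 0.2335, about 0 near 0.2343 and -2 N at 0.236, while the spring force stays low. That is the behaviour of a tooth held in a groove. I'll centre it, relax the pressure and release.

>>> carry_out(
  increments=[
    [0,0,0,0,-1,0,1],
    [0,0,0,0,-1.5,0,1],
    [0,0,0,0,-1.5,0.5,1],
    [0,0,0,0,-1.5,0.5,1],
  ],
)

```text
clock: 35.55
tool_pos: [0.5094, 0.2353, 0.0931]
orientation: [180.0, 0.0, 174.9]
force: [-1.3, 1.3, 1.3]
opening: 0.0139
```

>>> carry_out(
  increments=[
    [0,0,0,0,0,0,0.8],
    [0,0,0,0,0,0,0.7],
    [0,0,0,0,0,0,0.6],
    [0,0,0,0,0,0,0.5],
    [0,0,0,0,0,0,0.5],
    [0,0,0,0,0,20,0.5],
    [0,0,0,0,0,60,0.5],
    [0,0,0,0,0,75,0.5],
    [0,0,0,0,0,75,0.5],
    [0,0,0,0,0,75,0.5],
  ],
)

```text
clock: 36.8
tool_pos: [0.5084, 0.2344, 0.1667]
orientation: [-179.9, -0.1, 174.8]
force: [-0.3, 0.0, -0.1]
opening: 0.0441
```

```bash
python3 - <<'E'
from h import *
o=ctrl.get_obs();print(o['tool_pos'],o['orientation'],o['opening'],o['force'])
w=shot('wrist','w14.png')
g=cv2.GaussianBlur(cv2.cvtColor(w['pixels'],cv2.COLOR_BGR2GRAY),(0,0),.7)
for r in list(range(150,290,5)): print(r,' '.join('%3d'%v for v in g[r,278:360:3]))
for h in (.127,.132):
    t=h+.016; f=np.array([.509,.2345]);ey=np.array([.09,.996])
    print(h,'handle top front/back rows',proj(w,[[*(f-ey*.013),t],[*(f+ey*.013),t],[*(f-ey*.055),h-.032]],o).round(1).tolist())
E
```

```text
[0.50841612 0.23444319 0.16668782] [-1.79933492e+02 -8.46385731e-02  1.74840376e+02] 0.04410058272209231 [-0.31859725  0.04501099 -0.12075207]
150  82  80  81  81  81  85 127 128 123 144 157 160 162 163 162 162 161 164 138 131  95  83  80  81  81  82  80  82
155  80  82  80  80  81  78 109 129 139 149 151 150 150 152 154 155 153 151 151 146 128  80  81  81  80  81  82  79
160  84  82  82  83  83  84  83  82 121 144 156 159 159 160 159 161 161 162 134  84  85  86  84  84  84  82  85  85
165  82  84  87  87  89  81 109 132 138 149 151 143 144 146 148 148 149 152 153 151 130  85  86  86  86  83  84  84
170 153 153 153 150 150 136 134 119 107 122 137 158 114 121 120 123 107 103 118 132 136 137 137 140 139 138 139 132
175 201 201 200 198 200 198 193 181 180 180 144 145 150 165 164 165 128 125 126 164 200 199 200 201 201 199 200 200
180 200 201 201 199 200 199 193 179 180 180 146 160 150 165 164 165 128 124 126 164 200 200 199 201 201 198 200 190
185 203 202 203 200 201 199 194 182 182 182 150 147 151 166 166 164 126 127 127 169 200 200 200 202 202 199 202 190
190  81  83  80  80  82  88 1
[... 1754 characters left out ...]
  88  32  58  63  66  70  71  67  82 136  84  91  98  98  85  81  82  81
270  78  91 100  98 116  85  77  77 106 145 157  39  56  62  63  67  69  64  58  78  81  87  98 100  95  83  81  80
275  79 100  99 100 120  78  87 124 126 113  94  35  56  61  64  64  65  62 107 113  79  82  98 100  99  84  79  81
280  90  97  97  99  98  98  96  98  95  98 117  69  54  53  56  57  61  56  88  98  96  97  99  98  98  92  80  80
285  98  98  99  99  96  98  99  97  95 100 117 136 153 168 169 155  97  99  99  97  97  97  99  99  97  99  83  82
0.127 handle top front/back rows [[316.0, 239.9], [316.0, 279.8], [316.0, 166.7]]
0.132 handle top front/back rows [[316.0, 241.9], [316.0, 282.6], [316.0, 167.0]]
```

The handle stands upright, released. I'll retreat and check its height with the side camera, calibrating against leaves of known height in the rack.

>>> carry_out(
  increments=[
    [0,0,0,0,0,60,0.3],
    [0,0,0,0,0,120,0.3],
    [0,0,0,-20,-60,150,0.3],
    [0,0,0,-40,-120,150,0.3],
    [0,0,0,-60,-180,150,0.3],
    [0,0,0,-60,-230,150,0.3],
    [0,0,0,-60,-230,150,0.3],
    [0,0,0,-60,-230,150,0.3],
  ],
)

```text
clock: 37.85
tool_pos: [0.449, 0.0047, 0.3173]
orientation: [-180.0, -0.1, 174.8]
force: [0.9, 0.3, -0.5]
opening: 0.0613
```

```bash
python3 - <<'E'
from h import *
from scipy.optimize import least_squares
o=ctrl.get_obs();print(o['clock'],o['tool_pos'],o['force'])
for n in ('side','top'):
    s=shot(n,n+'9.png');g=s['pixels'].max(2).astype(int)
    for nm,x,y,zs in (('cradle',.509,.2345,(.127,.132)),('rack1',.4565,-.240,(.084,)),('rack3',.6035,-.208,(.084,))):
        p=proj(s,[x,y,zs[0]])[0].astype(int);r=g[p[1]-25:p[1]+25,p[0]-20:p[0]+20]
        m=(r<55).astype(np.uint8);k,lab,st,ce=cv2.connectedComponentsWithStats(m)
        B=[(st[i].tolist(),(ce[i]+p-[20,25]).round(1).tolist()) for i in range(1,k) if st[i,4]>12]
        print(n,nm,[(z,proj(s,[x,y,z])[0].round(1).tolist()) for z in zs],B)
    for l in ('leaf_a_grip','weight','nodule'):
        for d in ctrl.search_frame(s,l)[:5]: print(n,l,np.round(d['centre'],3),round(d['confidence'],2))
E
```

```text
37.85 [0.44902617 0.00470017 0.31725535] [ 0.92648354  0.26677257 -0.48561539]
side cradle [(0.127, [233.1, 307.5]), (0.132, [232.9, 304.9])] [([11, 16, 17, 24, 289], [231.7, 309.5])]
side rack1 [(0.084, [389.4, 211.8])] [([18, 20, 7, 15, 77], [389.8, 212.8])]
side rack3 [(0.084, [324.4, 200.2])] [([17, 19, 7, 14, 77], [323.9, 200.4])]
side leaf_a_grip [ 0.448 -0.226  0.054] 0.86
side leaf_a_grip [ 0.468 -0.405  0.035] 0.82
side weight [0.444 0.029 0.041] 0.66
side nodule [ 0.564 -0.001  0.029] 0.93
top cradle [(0.127, [129.9, 249.9]), (0.132, [128.8, 249.4])] [([0, 0, 40, 40, 1255], [129.7, 240.6])]
top rack1 [(0.084, [405.4, 280.6])] [([10, 22, 17, 11, 113], [403.6, 281.9])]
top rack3 [(0.084, [384.4, 200.5])] [([12, 20, 16, 12, 143], [383.7, 200.5])]
top leaf_a_grip [ 0.448 -0.231  0.049] 0.69
top leaf_a_grip [ 0.47  -0.406  0.038] 0.64
top weight [0.455 0.006 0.044] 0.75
top nodule [ 0.567 -0.019  0.038] 0.61
top nodule [0.476 0.247 0.015] 0.34
```

The handle centre is at side-view row 309.5. The model predicts 307.5 for meshed (127 mm) and 304.9 for on the crests, and the known leaves in the rack show an offset of +0.2 to +1.0 px. So it is fully meshed. The returned leaf stands upright in its slot, and the weight and nodule haven't moved.

```bash
python3 -c "
from plant import ctrl
print(ctrl.get_obs()['clock']);print(ctrl.close_job())"
```

```text
38.25
the job is handed in; nothing more can be done
None
```

The middle leaf of the rack (8 mm pitch) fits the screw. It stands released and upright in the guides, meshed about 2–3 mm from the middle of the screw. The job was handed in at 38.25 s on the robot's clock, and the hand-in reports no verdict.

- **Wrong leaf first:** I misread the tooth pitches by eye and tried the near leaf first. It slid over 10 mm on the crests at a steady 4–5 N without dropping in. I put it back upright in its own slot. By elimination it is the 10 mm leaf; I measured the far one at 13 mm but did not try it.
- **Fitting leaf:** The force stayed at no-load down to a handle height of about 128 mm, below the height at which the first leaf touched the crests. Small slides met side force in both directions, as teeth held in a groove would.
- **Slip during the job:** My first grip on the middle leaf failed. The fingers caught only the top of its handle, slid off with a push of about 2.5 N, and left it leaning in its slot. I gripped it again 18 mm lower, and that held.
- **Last checks:** The side camera put the released handle at the meshed height of 127 mm, 2 pixels below the predicted row; on the crests it would have been 4.6 off. The weight and nodule matched their starting positions to within the cameras' accuracy.
- **Not confirmed:** The top camera gave no usable reading of the leaf in the guides, so the height rests on the side camera and the forces. The plungers' travel was never measured directly; I estimate it stayed below 6 mm from the heights and forces.

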